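# Park the thinner bottle in its spring clip

### The job

Park the tall bottle of thinner in the spring clip: push it, low down, between the two jaws and on until it presses lightly on the sprung rubber buffer behind them, so that it cannot rattle; the buffer is on an adjusting screw, so feel for it. The bottle is full and its glass is oily: slide it upright on its base and never grip, lift or ram it. Then take the fingers away and leave the two jars and the tin where they stand.

Things in the scene. Friction and masses are not known exactly. Their poses are not given: they have to be found in the camera images.
- thinner_bottle: clear glass bottle of thinner with a yellow cap: 232 mm tall, 61 mm across, upright side up to about 120 mm, then a narrowing neck; 0.55 to 0.8 kg. Origin at the centre of its underside, z up its axis. Pushed higher than about 45 mm it tips instead of sliding
- bottle_clip: green steel spring clip screwed to the table. Origin on the table midway between its two jaw tips; +x is the direction in which the bottle is pushed in, y runs from jaw to jaw. Everything of it lies at x -7 to 115 mm, y -60 to 60 mm, up to 51 mm high; the bottle stays on the bare table
- clip_mouth (a point): point midway between the black rubber jaw tips, 32 mm above the table (same axes as the clip). The tips are upright, stiff-turning rollers 14 mm thick, 21 to 43 mm high, 48 mm apart at rest; springs let them swing out and close again behind the bottle. Pushed at their height, it takes 10 to 20 N to force the bottle between them, most before its axis passes this point; after that 3 to 10 N
- stop_block: green rear block of the clip, origin on the table 81 mm behind the jaw line, same axes. It carries, 32 mm up, a screw with a 22 mm black rubber buffer facing the jaws. The screw's setting is not known: bottle and buffer first touch when the bottle's axis is 4 to 18 mm past the jaw line. The buffer's spring gives 3 N per mm for 3 mm, then is solid
- pigment_jar: glass jar of green pigment with a black lid, 56 mm across, 89 mm tall; origin at the centre of its underside. Bystander
- cork_jar: glass jar with a cork stopper, 46 mm across, 71 mm tall; origin at the centre of its underside. Bystander
- tin: small green and yellow tin, 57 mm across, 72 mm tall; origin at the centre of its underside. Bystander
Mind the look-alikes: they are no part of the job. Leave any pink or red look-alike of the thinner_bottle alone.

How it is judged:
By the outcome, as a careful person would: the job done as asked, in the order asked, and still so for the second after the job is handed in, with the robot touching nothing.
It also fails if it takes over 56 s, if anything falls off the work surface, if the arm or the gripper's body presses on something with over 40 N, if the wrist force passes 120 N, or if a joint passes its speed limit or range.

### The arm

A 6-joint arm with a two-finger parallel gripper is mounted at the origin on the work surface; the furniture and walls round the work are solid. World frame = base frame: x ahead of the robot, y to its left, z up, the work surface at z = 0. Lengths are in mm, angles in rad, forces in N, time in s.
With the tool pointing down it reaches from about 350 to 775 mm from the base axis. Payload 7.3 kg.
Tool frame: the origin (TCP) lies between the finger pads; the fingertips stand 14 mm ahead of it and the grasp point (between the pads) lies 5 mm behind it; z points along the fingers, y is the line along which they close (so a half turn about z gives the same grasp; the last joint's range is limited). The gripper opens to 92 mm and grips with 3 to 60 N. Pads are 19 mm wide; open, the fingers measure 130 mm over their backs; the gripper's body (75 mm by 190 mm) begins 47 mm behind the grasp point.
Start: joints at [1.16, 0.342, 1.524, -0, 1.275, -0.146], TCP at [137.385, 506.724, 240.741] pointing down, gripper open.
Joint ranges: [-2.53, 2.53], [-0.77, 2.02], [0.04, 2.7], [-1, 4.14], [0.28, 2.66], [-3.11, 3.11]. Speed limits (rad/s): [2.57, 2.57, 3.14, 3.14, 3.14, 3.14].

### API

Orientations are given as [roll, pitch, yaw] about the fixed x, y, z axes, in that order (R = Rz(yaw) Ry(pitch) Rx(roll)).
In Python, from plant import get_obs, cams, close_job gives the robot as it stands. The module is installed in compiled form; this text tells all that it offers.
- The arm moves only by the shell command python3 -m creep 'ROWS'. ROWS is JSON, a list of rows, each an object of numbers: "hand": the opening, from 0 (shut) to 1 (fully open); "tx", "ty", "tz": the shift along the tool's x, y, z in m; "spin": the turn about the tool's z in degrees. In form: [{"hand": .., "tx": .., "ty": .., "tz": .., "spin": ..}, ...]. A call has 1 to 5 rows; each row shifts and turns the commanded pose from where the row before left it, along the tool's axes as they then stand; what a row does not reach is not made up. A row lasts 1/8 s, in which the tool goes at most 62.5 mm and 10.7 degrees, less where a joint would pass 70% of its speed; a pose out of reach is approached as far as the arm can. A call is refused whole if a number of a shift passes 0.0625 or a number of a turn 10.7, either way. A call with a gripper value outside its range is refused whole. The fingers move at their own pace and stop on an object; the grip force is fixed at half the most. Time passes only in rows, so rows that do not move let the fingers close. It gives the time, the measured TCP pose, the force, the opening and the grip force at its end, in the units of the state.
- get_obs(): the state, without advancing time (a new reading comes with each control period).
- cams.capture(name): name is "scene" or "top"; returns a dict with "color" (384x512x3 uint8, red, green, blue), "K" (3x3 intrinsics, pixels), "R" (3x3) and "t" (3): a world point X has camera coordinates R X + t. Camera axes: x right, y down, z forward; pixel columns grow to the right and rows downward; lengths in mm; the calibration is good to about 2 mm. A picture is of the moment at which its call begins. There is no depth.
- close_job(): hands the job in; it is judged then, once.
The state is a dict: "time": time; "joint_positions": joint angles; "dq": joint speeds; "tau": joint torques, N m; "tool_pos": TCP position; "tcp_rot": TCP orientation; "contact_force": force on the tool from outside, world axes, zero at the start; "moment": the same for the moment, N m; "grip_width": finger opening in mm; "finger_force": force on a finger pad.
Only numpy, scipy, OpenCV 4.12 (cv2) and the standard library are available. Lean on these libraries where they do the work, as an engineer would, in place of code of your own. Each camera call takes 0.05 s, during which the arm holds its last target. There are 200 camera calls.

## Working session

There is one attempt and no reset: what is moved stays moved. The work goes in short steps, Python scripts to look and compute and a shell command to move; the robot and the scene stay as the last step left them, time stands still between calls to the robot, and variables do not carry over. Pictures are saved under pics/ and viewed, at most 10 in all, crops included, and the job is handed in when it is done.

```bash
mkdir -p pics
cat > h.py <<'E'
import numpy as np, cv2
from plant import get_obs, cams, close_job
def snap(name,fn,crop=None,s=1.5):
    c=cams.capture(name); im=c["color"][:,:,::-1]
    if crop: x0,y0,x1,y1=crop; im=im[y0:y1,x0:x1]
    im=cv2.resize(np.ascontiguousarray(im),None,fx=s,fy=s,interpolation=cv2.INTER_CUBIC); cv2.imwrite("pics/"+fn,im); return c
def ray(c,u,v,z):
    R,t,K=map(np.array,(c["R"],c["t"],c["K"])); o=-R.T@t.ravel(); d=R.T@np.linalg.inv(K)@[u,v,1]
    return (o+d*(z-o[2])/d[2])[:2]
def proj(c,X):
    p=np.array(c["K"])@(np.array(c["R"])@X+np.array(c["t"]).ravel()); return p[:2]/p[2]
E
python3 - <<'E'
from h import *
np.set_printoptions(precision=3,suppress=True)
for n in("scene","top"):
    c=snap(n,n+"0.png"); print(n,c["K"],-np.array(c["R"]).T@np.array(c["t"]).ravel(),c["R"])
print(get_obs())
E
```

```text
scene [[375.444   0.    264.268]
 [  0.    375.444 190.684]
 [  0.      0.      1.   ]] [ 498.914 -435.177  771.726] [[ 0.989 -0.149  0.01 ]
 [-0.12  -0.834 -0.539]
 [ 0.089  0.531 -0.842]]
top [[402.695   0.    258.557]
 [  0.    402.695 190.04 ]
 [  0.      0.      1.   ]] [391.242  65.066 906.096] [[-0.37  -0.929  0.004]
 [-0.909  0.361 -0.209]
 [ 0.193 -0.081 -0.978]]
{'time': 0.1, 'joint_positions': array([ 1.16 ,  0.343,  1.525, -0.   ,  1.275, -0.146]), 'dq': array([-0.001, -0.001, -0.003,  0.001, -0.   ,  0.   ]), 'tau': array([  0.   , -43.201, -24.469,   0.072,   0.053,  -0.   ]), 'tool_pos': array([137.248, 506.377, 240.1  ]), 'tcp_rot': array([-3.14 , -0.   ,  2.877]), 'contact_force': array([0.437, 0.038, 0.429]), 'moment': array([-0.003,  0.01 ,  0.008]), 'finger_force': 0.0, 'grip_width': 92.09475772189165}
```

View pics/scene0.png

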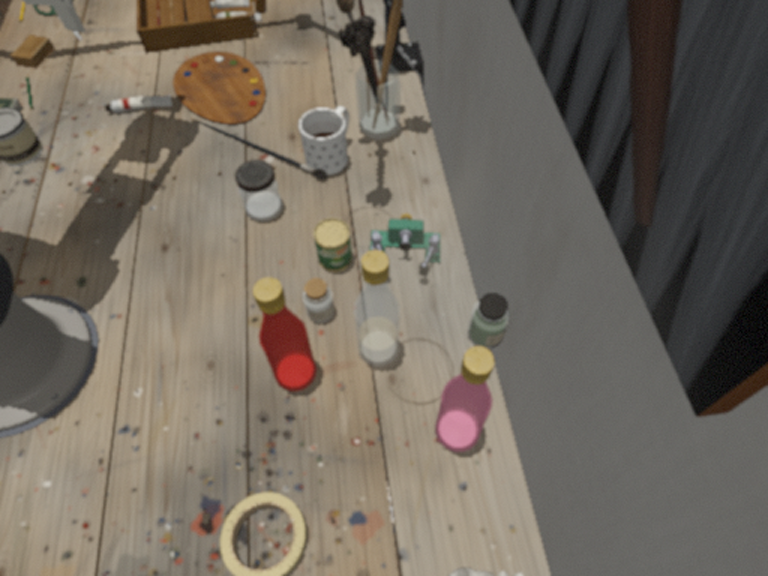

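View pics/top0.png

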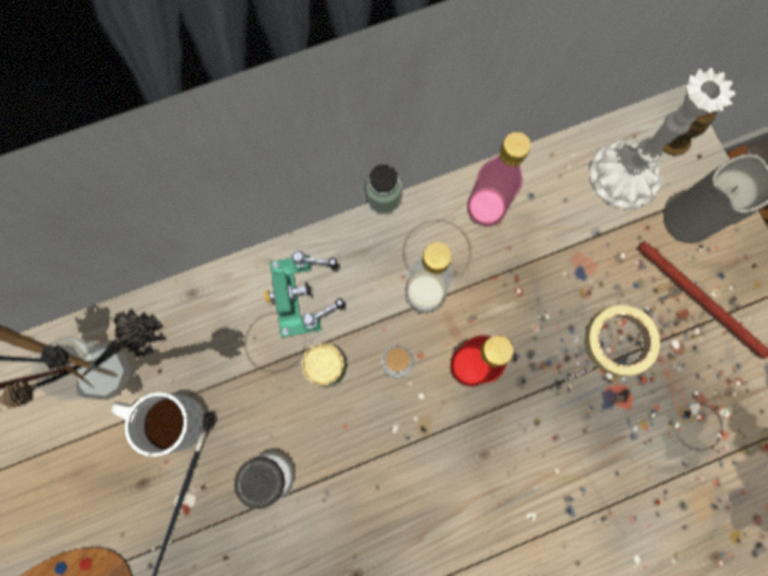

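The three tall yellow-capped bottles in the scene picture (768 px wide) are red (295,370), pink (460,428) and clear (380,345). The clear one fits "clear glass, thinner", so I'll confirm it in an enlarged crop. The clip is at (405,240) with its jaws opening towards that bottle. The tin is at (333,245), the cork jar at (318,300) and the pigment jar at (490,320).

Run:
```python
from h import *
a=snap("top","a.png",(160,100,320,260),3.7); b=snap("scene","b.png",(195,135,345,295),3.7)
A=cv2.imread("pics/a.png");B=cv2.imread("pics/b.png");h=min(A.shape[0],B.shape[0])
cv2.imwrite("pics/ab.png",cv2.resize(np.hstack([A[:h],B[:h]]),None,fx=.69,fy=.69,interpolation=cv2.INTER_AREA)); print(A.shape,B.shape)
```

```text
(592, 592, 3) (592, 555, 3)
```

View pics/ab.png

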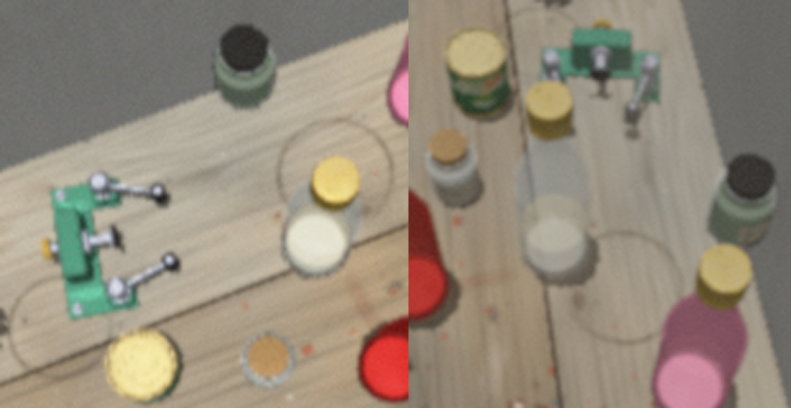

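View pics/a.png

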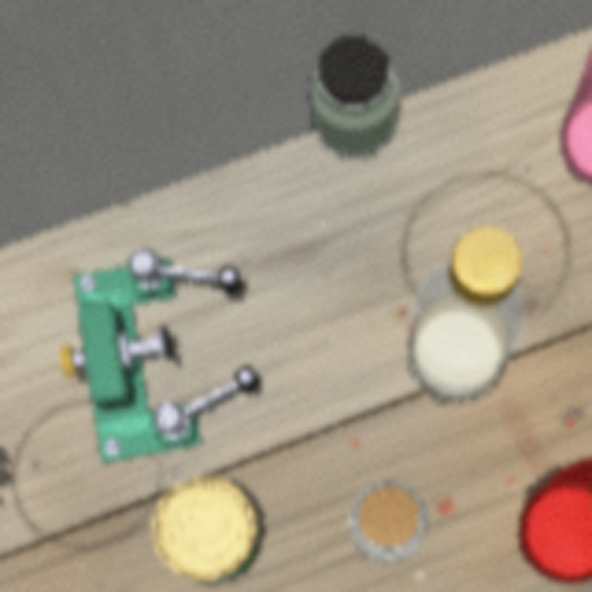

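The crop confirms the target: clear glass with colourless contents and a yellow cap, base at about (457,353). The jaw tips are at (231,283) and (247,380), the pigment jar at (355,125), the cork jar at (390,525) and the tin at (207,530).

Run:
```python
from h import *
np.set_printoptions(precision=1,suppress=True)
c=cams.capture("top"); s=cams.capture("scene")
T=lambda x,y,z: ray(c,160+(x+.5)/3.7-.5,100+(y+.5)/3.7-.5,z)
k=3.7*.69
S=lambda x,y,z: ray(s,195+((x-409+.5)/k)-.5,135+((y+.5)/k)-.5,z)
print("bottle base",T(457,353,2),S(555,247,2)," cap",T(487,262,232),S(549,105,232))
j1,j2=T(231,283,43),T(247,380,43)
print("jaws",j1,j2,(j1+j2)/2,np.linalg.norm(j1-j2)," scene",S(633,113,38),S(551,77,38))
print("buffer",T(170,346,32)," block ends",T(100,308,51),T(112,400,51),"screw knob",T(67,360,32))
print("pig",T(353,70,89),S(749,175,89),"cork",T(390,515,71),S(448,146,71),"tin",T(207,527,72),S(477,50,72))
b=T(457,353,2);m=(j1+j2)/2;d=j1-j2;print("normal dir deg",np.degrees(np.arctan2(*(np.array([-d[0],d[1]]))))%180,"push dir",np.degrees(np.arctan2(*(m-b)[::-1])),np.linalg.norm(m-b))
```

```text
bottle base [537.6 -57.7] [535.8 -54.5]  cap [535.3 -56. ] [534.9 -60.6]
jaws [620.  57.] [561.5  69. ] [590.8  63. ] 59.70774018702916  scene [623.7  54.1] [553.8 105.9]
buffer [600.  104.5]  block ends [632.1 134.1] [577.8 146. ] screw knob [614.7 164.6]
pig [701.4 -53.7] [699.5 -54.9] cork [454.9  21.7] [453.7  20.7] tin [486.3 119. ] [487.7 121.1]
normal dir deg 78.4586845822357 push dir 66.19515978189222 131.84966514540383
```

Tool y already points along the clip axis (about 77°). I'll raise the hand, bring it over the work at a safe height, and look at the shape of the gripper body, which may foul the bottle when pushing low.

```bash
python3 -m creep '[{"hand":1,"tz":-0.06},{"hand":1,"tz":-0.04,"tx":-0.04},{"hand":1,"tx":-0.055,"ty":-0.025},{"hand":1,"tx":-0.055,"ty":-0.025},{"hand":1,"tx":-0.055,"ty":-0.025}]'
python3 -m creep '[{"hand":1,"tx":-0.055,"ty":-0.025},{"hand":1,"tx":-0.055,"ty":-0.025},{"hand":1,"tx":-0.045,"ty":-0.035},{"hand":1}]'
python3 - <<'E'
from h import *
np.set_printoptions(precision=1,suppress=True)
c=snap("scene","s1.png"); t=snap("top","t1.png",None,1)
A=cv2.imread("pics/s1.png");B=cv2.imread("pics/t1.png")
cv2.imwrite("pics/st1.png",np.vstack([cv2.resize(A,(400,300)),cv2.resize(B,(400,300))]))
print(ray(t,487/1.5,207/1.5,2),ray(t,472/1.5,365/1.5,2),"red/pink scene",ray(c,295/1.5,371/1.5,2),ray(c,460/1.5,428/1.5,2),get_obs()["tool_pos"],get_obs()["tcp_rot"])
E
```

```text
[ 628.4 -201.3] [409.9 -81.1] red/pink scene [409.7 -75.7] [ 633.1 -195.4] [137.4 506.7 240.6] [-3.1 -0.   2.9]invalid input at $[0]: expected keys hand, tx, ty, tz, spin
invalid input at $[0]: expected keys hand, tx, ty, tz, spin
```

View pics/s1.png

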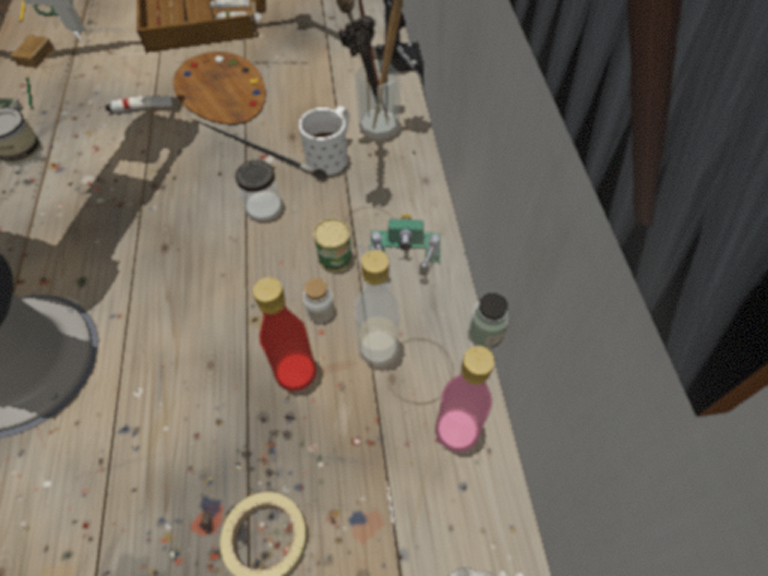

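The picture is unchanged because every row needs all five keys. I'll retype the rows in full.

```bash
python3 -m creep '[{"hand":1,"tx":0,"ty":0,"tz":-0.06,"spin":0},{"hand":1,"tx":-0.04,"ty":0,"tz":-0.04,"spin":0},{"hand":1,"tx":-0.055,"ty":-0.025,"tz":0,"spin":0},{"hand":1,"tx":-0.055,"ty":-0.025,"tz":0,"spin":0},{"hand":1,"tx":-0.055,"ty":-0.025,"tz":0,"spin":0}]'
python3 -m creep '[{"hand":1,"tx":-0.055,"ty":-0.025,"tz":0,"spin":0},{"hand":1,"tx":-0.055,"ty":-0.025,"tz":0,"spin":0},{"hand":1,"tx":-0.045,"ty":-0.035,"tz":0,"spin":0},{"hand":1,"tx":0,"ty":0,"tz":0,"spin":0}]'
python3 - <<'E'
from h import *
c=snap("scene","s2.png")
E
```

```text
time: 1.02
tool_pos: [316.8, 379.4, 340.9]
tcp_rot: [3.141, 0.0, 2.877]
contact_force: [0.5, -0.1, 0.5]
grip_width: 91.8
finger_force: 0.0
time: 1.52
tool_pos: [445.0, 255.1, 340.3]
tcp_rot: [-3.141, 0.0, 2.871]
contact_force: [-1.0, 1.0, 0.1]
grip_width: 92.0
finger_force: 0.0
```

View pics/s2.png

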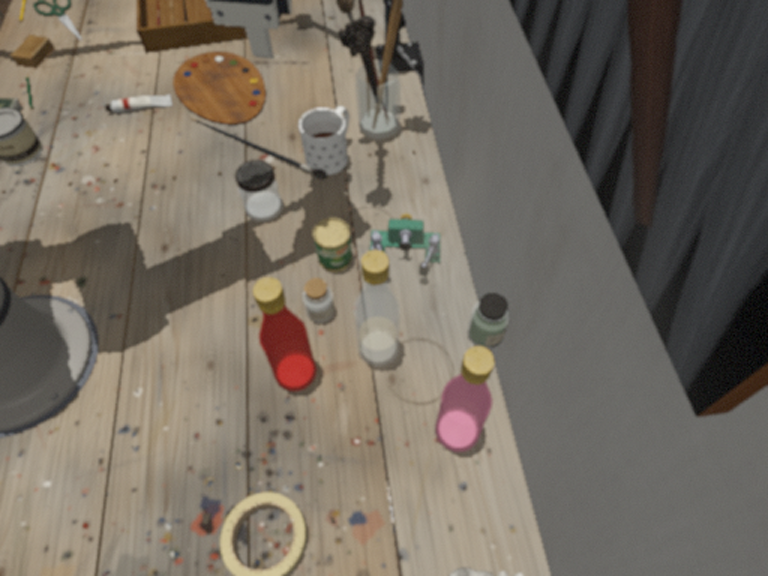

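The gripper is just coming into view at (245,20), not enough to judge the body. I'll carry on to behind the bottle at the same height and look again.

```bash
python3 -m creep '[{"hand":1,"tx":-0.018,"ty":-0.055,"tz":0,"spin":0},{"hand":1,"tx":-0.018,"ty":-0.055,"tz":0,"spin":0},{"hand":1,"tx":-0.018,"ty":-0.055,"tz":0,"spin":0},{"hand":1,"tx":-0.018,"ty":-0.055,"tz":0,"spin":0},{"hand":1,"tx":-0.018,"ty":-0.055,"tz":0,"spin":0}]' | grep tool_pos
python3 -m creep '[{"hand":1,"tx":-0.018,"ty":-0.055,"tz":0,"spin":0},{"hand":1,"tx":-0.018,"ty":-0.055,"tz":0,"spin":0},{"hand":1,"tx":0,"ty":0,"tz":0,"spin":0}]'
python3 - <<'E'
from h import *
snap("scene","s3.png",None,1); snap("top","t3.png",None,1)
A=cv2.imread("pics/s3.png");B=cv2.imread("pics/t3.png")
cv2.imwrite("pics/st3.png",np.hstack([A[:,112:],B[:,:400]]))
E
```

```text
tool_pos: [457.6, -31.0, 341.1]
time: 2.58
tool_pos: [463.9, -148.3, 340.3]
tcp_rot: [-3.142, -0.0, 2.873]
contact_force: [-1.6, 1.1, -0.9]
grip_width: 91.6
finger_force: 0.0
```

View pics/st3.png

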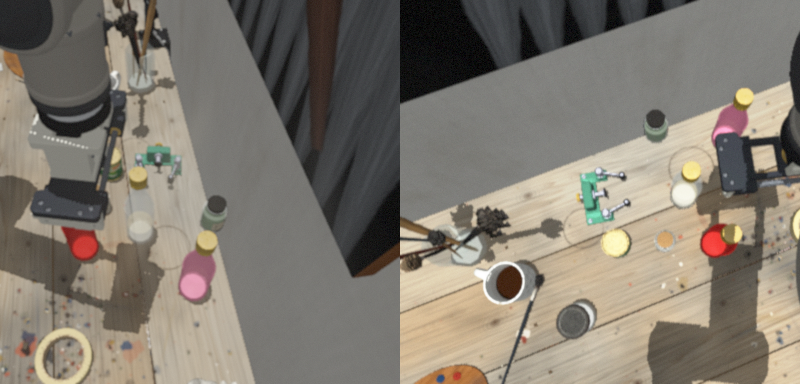

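The body is visible in both halves: scene half around (70,180), top half around (750,165). I'll overlay hypotheses for its extent to see whether it overhangs the fingers.

Run:
```python
from h import *
from scipy.spatial.transform import Rotation as Ro
o=get_obs(); P=np.array(o["tool_pos"]); R=Ro.from_euler("xyz",o["tcp_rot"]).as_matrix()
out=[]
for n,(x0,y0) in(("scene",(120,60)),("top",(300,90))):
    c=cams.capture(n); s=3.3
    im=cv2.resize(np.ascontiguousarray(c["color"][:,:,::-1])[y0:y0+170,x0:x0+120],None,fx=s,fy=s,interpolation=cv2.INTER_CUBIC)
    def L(pts,col):
        q=np.array([(proj(c,P+R@np.array(p,float))-[x0,y0])*s for p in pts]).astype(np.int32); cv2.polylines(im,[q],True,col,1)
    for hy,col in((95,(0,0,255)),(37.5,(0,255,255))): L([(37.5,hy,-52),(37.5,-hy,-52),(-37.5,-hy,-52),(-37.5,hy,-52)],col)
    for sg in(1,-1): L([(-9.5,sg*65,14),(9.5,sg*65,14),(9.5,sg*46,14),(-9.5,sg*46,14)],(0,255,0)); L([(0,sg*65,14),(0,sg*65,-52)],(255,0,255))
    out.append(im)
cv2.imwrite("pics/ov.png",np.hstack(out)); print(np.hstack(out).shape)
```

```text
(561, 792, 3)
```

View pics/ov.png

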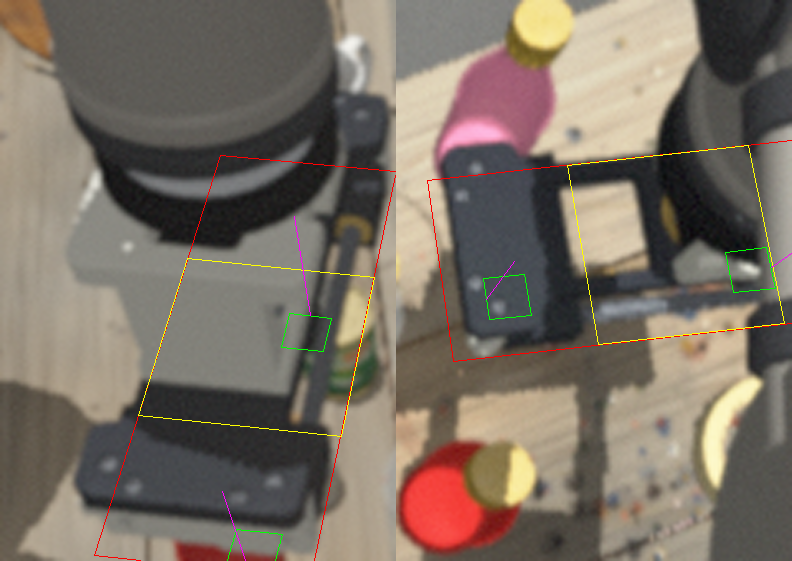

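The overlay shows end plates about 75 mm wide reaching roughly ±95–100 mm in tool y, so the body overhangs the fingers by about 30 mm all round from 66 mm above the tips. With the tool straight down, the body would hit the bottle at around 76 mm height before the fingers touch it, and tip it.

I therefore need a tilted tool, and the rows only offer spin. First I'll test, high over free table, what the arm does at the edge of its reach.

```bash
python3 -m creep '[{"hand":1,"tx":0.06,"ty":0,"tz":0,"spin":0},{"hand":1,"tx":0.06,"ty":0,"tz":0,"spin":0},{"hand":1,"tx":0.04,"ty":0,"tz":0,"spin":0},{"hand":1,"tx":0.03,"ty":0,"tz":0,"spin":0},{"hand":1,"tx":0.03,"ty":0,"tz":0,"spin":0}]'
python3 -c "
from h import *
np.set_printoptions(precision=3,suppress=True);o=get_obs();print(o['joint_positions'],o['tcp_rot'])"
```

```text
time: 3.4
tool_pos: [250.5, -87.2, 340.9]
tcp_rot: [-3.142, 0.001, 2.88]
contact_force: [-0.5, -0.4, 0.3]
grip_width: 91.3
finger_force: 0.0
[-0.628 -0.245  1.875  0.     1.51  -1.937] [-3.142  0.001  2.88 ]
```

The tool is still straight down here, with no joint at a limit. The two poses fit a planar arm well (links about 486 and 372 mm, 76 mm side offset), so at z = 540 the reach ends near r = 560. I'll go there with the arm plane facing the push direction (about 72–77°) and press gently outward, to see whether "as far as the arm can" gives a lean.

```bash
python3 -m creep '[{"hand":1,"tx":-0.035,"ty":0.03,"tz":-0.04,"spin":0},{"hand":1,"tx":-0.035,"ty":0.03,"tz":-0.04,"spin":0},{"hand":1,"tx":-0.035,"ty":0.03,"tz":-0.04,"spin":0},{"hand":1,"tx":-0.035,"ty":0.03,"tz":-0.04,"spin":0},{"hand":1,"tx":-0.035,"ty":0.03,"tz":-0.04,"spin":0}]' | grep -E "tool|rot"
python3 -m creep '[{"hand":1,"tx":0.03,"ty":0.05,"tz":0,"spin":0},{"hand":1,"tx":0.03,"ty":0.05,"tz":0,"spin":0},{"hand":1,"tx":0.03,"ty":0.05,"tz":0,"spin":0},{"hand":1,"tx":0.03,"ty":0.05,"tz":0,"spin":0},{"hand":1,"tx":0.03,"ty":0.05,"tz":0,"spin":0}]' | grep -E "tool|rot"
python3 -m creep '[{"hand":1,"tx":0.05,"ty":0.035,"tz":0,"spin":0},{"hand":1,"tx":0.05,"ty":0.035,"tz":0,"spin":0},{"hand":1,"tx":0.05,"ty":0.035,"tz":0,"spin":0},{"hand":1,"tx":0.05,"ty":0.035,"tz":0,"spin":0},{"hand":1,"tx":0.05,"ty":0.035,"tz":0,"spin":0}]'
python3 -m creep '[{"hand":1,"tx":0,"ty":0.03,"tz":0,"spin":0},{"hand":1,"tx":0,"ty":0.03,"tz":0,"spin":0}]'
python3 -c "
from h import *
np.set_printoptions(precision=3,suppress=True);o=get_obs();print(o['joint_positions'],o['tcp_rot'])"
```

```text
tool_pos: [460.0, 13.0, 542.5]
tcp_rot: [3.141, 0.001, 2.88]
tool_pos: [377.8, 293.5, 541.2]
tcp_rot: [3.141, 0.001, 2.88]
time: 5.28
tool_pos: [180.9, 526.4, 541.3]
tcp_rot: [3.141, 0.0, 2.88]
contact_force: [0.9, 0.2, 0.8]
grip_width: 91.6
finger_force: 0.0
time: 5.52
tool_pos: [197.0, 584.1, 541.6]
tcp_rot: [3.14, 0.0, 2.882]
contact_force: [0.5, -0.3, 1.3]
grip_width: 91.7
finger_force: 0.0
[ 1.121  0.611  0.262  0.     2.267 -0.19 ] [3.14  0.    2.882]
```

```bash
python3 -m creep '[{"hand":1,"tx":0,"ty":0.03,"tz":0,"spin":0},{"hand":1,"tx":0,"ty":0.03,"tz":0,"spin":0},{"hand":1,"tx":0,"ty":0.03,"tz":0,"spin":0}]'
python3 -c "
from h import *
np.set_printoptions(precision=3,suppress=True);o=get_obs();print(o['joint_positions'],o['tcp_rot'])"
```

```text
time: 5.9
tool_pos: [212.1, 639.1, 511.3]
tcp_rot: [3.108, 0.002, 2.879]
contact_force: [-0.8, -0.3, 0.7]
grip_width: 91.9
finger_force: 0.0
[ 1.135  0.77   0.036  0.005  2.302 -0.17 ] [3.108 0.002 2.879]
```

The arm trades a little tilt for reach: tool z now leans 0.034 rad towards +y, which is the way I need. I'll back off to check that the lean persists.

```bash
python3 -m creep '[{"hand":1,"tx":0,"ty":-0.05,"tz":0,"spin":0},{"hand":1,"tx":0,"ty":0,"tz":0,"spin":0}]'
python3 -c "
from h import *
np.set_printoptions(precision=3,suppress=True);o=get_obs();print(o['joint_positions'],o['tcp_rot'])"
```

```text
time: 6.15
tool_pos: [205.7, 610.3, 514.4]
tcp_rot: [3.113, 0.002, 2.877]
contact_force: [-0.1, 0.2, 1.5]
grip_width: 91.7
finger_force: 0.0
[ 1.125  0.625  0.32   0.004  2.169 -0.179] [3.113 0.002 2.877]
```

The lean persists, so it can be built up. I'll press along the stretched arm (outward and up) for a few rows.

```bash
python3 -m creep '[{"hand":1,"tx":0,"ty":0.05,"tz":-0.037,"spin":0},{"hand":1,"tx":0,"ty":0.05,"tz":-0.037,"spin":0},{"hand":1,"tx":0,"ty":0.05,"tz":-0.037,"spin":0},{"hand":1,"tx":0,"ty":0.05,"tz":-0.037,"spin":0},{"hand":1,"tx":0,"ty":0.05,"tz":-0.037,"spin":0}]'
python3 -c "
from h import *
np.set_printoptions(precision=3,suppress=True);o=get_obs();print(o['joint_positions'],o['tcp_rot'])"
```

```text
time: 6.78
tool_pos: [210.5, 663.0, 548.6]
tcp_rot: [2.938, 0.011, 2.876]
contact_force: [0.7, -0.0, -0.2]
grip_width: 91.4
finger_force: 0.0
[ 1.144  0.722  0.036  0.027  2.18  -0.145] [2.938 0.011 2.876]
```

It works: the lean is now 0.2 rad towards +y. The finger pair must push side by side (tool x as the push axis), and clearing the 28 mm overhang needs about 30°. I'll continue leaning.

```bash
python3 -m creep '[{"hand":1,"tx":0,"ty":0.05,"tz":-0.037,"spin":0},{"hand":1,"tx":0,"ty":0.05,"tz":-0.037,"spin":0},{"hand":1,"tx":0,"ty":0.05,"tz":-0.037,"spin":0},{"hand":1,"tx":0,"ty":0.05,"tz":-0.037,"spin":0},{"hand":1,"tx":0,"ty":0.05,"tz":-0.037,"spin":0}]'
python3 -c "
from h import *
np.set_printoptions(precision=3,suppress=True);o=get_obs();print(o['joint_positions'],o['tcp_rot'])"
```

```text
time: 7.4
tool_pos: [205.6, 677.7, 604.8]
tcp_rot: [2.751, 0.017, 2.874]
contact_force: [0.6, -0.3, -0.8]
grip_width: 91.9
finger_force: 0.0
[ 1.15   0.657  0.036  0.048  2.06  -0.126] [2.751 0.017 2.874]
```

```bash
python3 -m creep '[{"hand":0.25,"tx":0,"ty":0.06,"tz":-0.015,"spin":0},{"hand":0.25,"tx":0,"ty":0.06,"tz":-0.015,"spin":0},{"hand":0.25,"tx":0,"ty":0.06,"tz":-0.015,"spin":0},{"hand":0.25,"tx":0,"ty":0.06,"tz":-0.015,"spin":0}]'
python3 -c "
from h import *
np.set_printoptions(precision=3,suppress=True);o=get_obs();print(o['joint_positions'],o['tcp_rot'])"
```

```text
time: 7.9
tool_pos: [215.4, 732.6, 614.6]
tcp_rot: [2.594, 0.02, 2.872]
contact_force: [0.5, 0.5, -0.6]
grip_width: 56.3
finger_force: 0.0
[ 1.163  0.677  0.036  0.057  1.883 -0.111] [2.594 0.02  2.872]
```

The lean is 31°. Now I'll retreat a little and spin 90° so the fingers sit side by side across the push direction.

```bash
python3 -m creep '[{"hand":0.25,"tx":0,"ty":-0.06,"tz":0,"spin":0},{"hand":0.25,"tx":0,"ty":-0.06,"tz":0,"spin":0},{"hand":0.25,"tx":0,"ty":0,"tz":0,"spin":10},{"hand":0.25,"tx":0,"ty":0,"tz":0,"spin":10},{"hand":0.25,"tx":0,"ty":0,"tz":0,"spin":10}]' | grep -E "tool|rot"
python3 -m creep '[{"hand":0.25,"tx":0,"ty":0,"tz":0,"spin":10},{"hand":0.25,"tx":0,"ty":0,"tz":0,"spin":10},{"hand":0.25,"tx":0,"ty":0,"tz":0,"spin":10},{"hand":0.25,"tx":0,"ty":0,"tz":0,"spin":10},{"hand":0.25,"tx":0,"ty":0,"tz":0,"spin":10}]' | grep -E "tool|rot"
python3 -m creep '[{"hand":0.25,"tx":0,"ty":0,"tz":0,"spin":10},{"hand":0.25,"tx":0,"ty":0,"tz":0,"spin":0}]'
cat >> h.py <<'E'
from scipy.spatial.transform import Rotation as Ro
np.set_printoptions(precision=3,suppress=True)
def pose():
    o=get_obs(); return np.array(o["tool_pos"]),Ro.from_euler("xyz",o["tcp_rot"]).as_matrix()
def to(*targets):
    P,R=pose()
    for T in targets: print("to",T,"tool mm",R.T@(np.array(T)-P)); P=np.array(T)
E
python3 - <<'E'
from h import *
P,R=pose(); print(R,get_obs()["joint_positions"])
to((400,350,500),(460,0,450),(500,-200,400))
E
```

```text
tool_pos: [204.6, 685.3, 593.6]
tcp_rot: [2.642, -0.25, 2.414]
tool_pos: [204.7, 685.5, 593.2]
tcp_rot: [3.014, -0.54, 1.512]
time: 9.4
tool_pos: [204.7, 685.4, 592.4]
tcp_rot: [3.116, -0.551, 1.317]
contact_force: [0.4, 0.1, -0.5]
grip_width: 23.3
finger_force: 0.0
[[ 0.214  0.964  0.156]
 [ 0.825 -0.264  0.5  ]
 [ 0.524  0.022 -0.852]] [1.146 0.419 0.58  0.064 1.593 1.427]
to (400, 350, 500) tool mm [-283.152  274.856  -58.698]
to (460, 0, 450) tool mm [-301.945  149.148 -123.224]
to (500, -200, 400) tool mm [-182.544   90.27   -51.274]
```

```bash
python3 -m creep '[{"hand":0.25,"tx":-0.040,"ty":0.039,"tz":-0.0085,"spin":0},{"hand":0.25,"tx":-0.040,"ty":0.039,"tz":-0.0085,"spin":0},{"hand":0.25,"tx":-0.040,"ty":0.039,"tz":-0.0085,"spin":0},{"hand":0.25,"tx":-0.040,"ty":0.039,"tz":-0.0085,"spin":0},{"hand":0.25,"tx":-0.040,"ty":0.039,"tz":-0.0085,"spin":0}]' | grep -E "tool|rot"
python3 -m creep '[{"hand":0.25,"tx":-0.040,"ty":0.039,"tz":-0.0085,"spin":0},{"hand":0.25,"tx":-0.040,"ty":0.039,"tz":-0.0085,"spin":0},{"hand":0.25,"tx":-0.043,"ty":0.021,"tz":-0.018,"spin":0},{"hand":0.25,"tx":-0.043,"ty":0.021,"tz":-0.018,"spin":0},{"hand":0.25,"tx":-0.043,"ty":0.021,"tz":-0.018,"spin":0}]' | grep -E "tool|rot"
python3 -m creep '[{"hand":0.25,"tx":-0.043,"ty":0.021,"tz":-0.018,"spin":0},{"hand":0.25,"tx":-0.043,"ty":0.021,"tz":-0.018,"spin":0},{"hand":0.25,"tx":-0.043,"ty":0.021,"tz":-0.018,"spin":0},{"hand":0.25,"tx":-0.043,"ty":0.021,"tz":-0.018,"spin":0},{"hand":0.25,"tx":0,"ty":0,"tz":0,"spin":0}]'
python3 - <<'E'
from h import *
print(get_obs()["joint_positions"]); to((490,-160,400),(500,-190,330))
E
```

```text
tool_pos: [343.7, 445.6, 527.4]
tcp_rot: [3.111, -0.548, 1.322]
tool_pos: [423.3, 199.6, 482.7]
tcp_rot: [3.109, -0.545, 1.323]
time: 11.28
tool_pos: [456.5, -2.4, 455.2]
tcp_rot: [3.114, -0.542, 1.315]
contact_force: [0.1, 0.1, 0.4]
grip_width: 23.0
finger_force: 0.0
[-0.532  0.093  1.386  0.539  1.764 -0.19 ]
to (490, -160, 400) tool mm [-151.798   72.978  -25.011]
to (500, -190, 330) tool mm [-58.824  15.969  46.741]
```

```bash
python3 -m creep '[{"hand":0.25,"tx":-0.05,"ty":0.024,"tz":-0.008,"spin":0},{"hand":0.25,"tx":-0.05,"ty":0.024,"tz":-0.008,"spin":0},{"hand":0.25,"tx":-0.05,"ty":0.024,"tz":-0.008,"spin":0},{"hand":0.25,"tx":-0.04,"ty":0.008,"tz":0.02,"spin":0},{"hand":0.25,"tx":0,"ty":0,"tz":0,"spin":0}]'
python3 - <<'E'
from h import *
P,R=pose(); print(get_obs()["joint_positions"]); out=[]
for n,(x0,y0) in(("scene",(150,100)),("top",(270,60))):
    c=cams.capture(n); s=2.5
    im=cv2.resize(np.ascontiguousarray(c["color"][:,:,::-1])[y0:y0+220,x0:x0+158],None,fx=s,fy=s,interpolation=cv2.INTER_CUBIC)
    def L(pts,col):
        q=np.array([(proj(c,P+R@np.array(p,float))-[x0,y0])*s for p in pts]).astype(np.int32); cv2.polylines(im,[q],True,col,1)
    for hy,col in((95,(0,0,255)),(37.5,(0,255,255))): L([(37.5,hy,-52),(37.5,-hy,-52),(-37.5,-hy,-52),(-37.5,hy,-52)],col)
    for sg in(1,-1): L([(-9.5,sg*30.5,14),(9.5,sg*30.5,14),(9.5,sg*11.5,14),(-9.5,sg*11.5,14)],(0,255,0))
    out.append(im)
cv2.imwrite("pics/ov2.png",np.hstack(out)); print(np.hstack(out).shape)
E
```

```text
time: 11.9
tool_pos: [490.6, -180.2, 360.1]
tcp_rot: [3.12, -0.545, 1.314]
contact_force: [-0.4, 0.4, 0.7]
grip_width: 22.7
finger_force: 0.0
[-0.779  0.351  1.303  0.485  1.739 -0.495]
(550, 790, 3)
```

View pics/ov2.png

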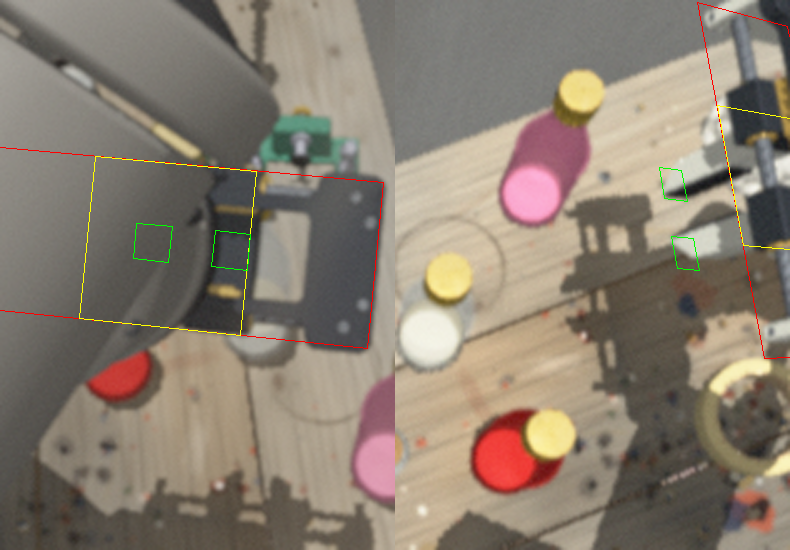

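The picture settles the geometry: end plates fixed at ±95 mm (the red outline matches), with carriages sliding on rods. My tip overlay (green) sits on the real fingertips at (673,184) and (686,253). The 190 mm body has to fit between the red and pink bottles, so I'll compute clearances for candidate start poses.

```bash
cat > clr.py <<'E'
from h import *
N={"red":(410,-78,30.5,232),"pink":(631,-198,30.5,232),"pig":(700.5,-54.3,28,89),"cork":(454.5,21,23,71),"tin":(487,120,28.5,72)}
g=np.stack(np.meshgrid(np.linspace(-37.5,37.5,11),np.linspace(-95,95,39),np.linspace(-52,-140,12),indexing="ij"),-1).reshape(-1,3)
fz=np.stack(np.meshgrid([-9.5,9.5],[-33,33],np.linspace(14,-52,10),indexing="ij"),-1).reshape(-1,3)
g=np.vstack([g,fz])
def rot(face,lean,sp):   # face: lean azimuth deg; sp: extra spin deg (about tool z)
    f=np.radians(face); u=np.array([np.cos(f),np.sin(f),0]); Z=np.array([0,0,1.]); n=np.cross(Z,u)
    z=np.sin(lean)*u-np.cos(lean)*Z; x=np.cos(lean)*u+np.sin(lean)*Z; R=np.column_stack([x,np.cross(z,x),z])
    return R@Ro.from_euler("z",sp,degrees=True).as_matrix()
def clear(R,P,b):
    W=g@R.T+P; out={}
    for k,(x,y,r,h) in {**N,"bottle":(*b,30.5,232)}.items():
        z=W[:,2]; rr=r*np.ones_like(z)
        if h==232: rr=np.interp(z,[0,120,165,232],[r,r,15,15])
        d=np.where(z<h+3,np.hypot(W[:,0]-x,W[:,1]-y)-rr,99); 
        out[k]=round(float(d[:1000000].min()),1)
    return out
def tcp(R,b,tipz,c,gap): # front tip edge touching bottle, offset c along tool y
    e=R@np.array([9.5,0,14]); x=R[:,0].copy(); x[2]=0; x/=np.linalg.norm(x); n=R[:,1]*1; n[2]=0; n/=np.linalg.norm(n)
    q=np.array([*b,0])-x*gap+n*c; P=q-e; P[2]=tipz-e[2]; return P
E
python3 - <<'E'
from clr import *
R0=pose()[1]; print("lean dir",np.degrees(np.arctan2(R0[1,2],R0[0,2])), "x dir",np.degrees(np.arctan2(R0[1,0],R0[0,0])))
b=(537,-57); res=[]
L=np.arccos(-R0[2,2])
for f in [np.degrees(np.arctan2(R0[1,2],R0[0,2]))]:
  for sp in range(-30,31,5):
    for c in (-58,-45,-30,-15,-8,0,8,15,30,45,58):
      for tz in (20,30):
        R=rot(f,L,sp); P=tcp(R,b,tz,c,28); d=clear(R,P,b); res.append((min(d[k] for k in N),sp,c,tz,d))
for r in sorted(res,key=lambda r:-r[0])[:14]: print(r)
E
```

```text
lean dir 72.54613543885775 x dir 75.55236810230697
(3.0, -30, -8, 30, {'red': 4.8, 'pink': 3.0, 'pig': 86.3, 'cork': 99.0, 'tin': 99.0, 'bottle': 3.1})
(2.6, -30, -15, 20, {'red': 2.6, 'pink': 2.9, 'pig': 81.9, 'cork': 97.4, 'tin': 99.0, 'bottle': 3.1})
(2.6, -30, -15, 30, {'red': 2.6, 'pink': 6.3, 'pig': 91.5, 'cork': 97.4, 'tin': 99.0, 'bottle': 3.1})
(1.9, -30, -58, 20, {'red': 1.9, 'pink': 32.5, 'pig': 99.0, 'cork': 95.7, 'tin': 99.0, 'bottle': 3.0})
(1.9, -30, -58, 30, {'red': 1.9, 'pink': 33.3, 'pig': 99.0, 'cork': 95.7, 'tin': 99.0, 'bottle': 3.0})
(1.9, -30, -30, 20, {'red': 1.9, 'pink': 10.8, 'pig': 95.0, 'cork': 95.1, 'tin': 99.0, 'bottle': -2.2})
(1.9, -30, -30, 30, {'red': 1.9, 'pink': 13.8, 'pig': 99.0, 'cork': 95.1, 'tin': 99.0, 'bottle': -2.2})
(1.8, -30, -45, 20, {'red': 1.8, 'pink': 21.7, 'pig': 99.0, 'cork': 94.6, 'tin': 99.0, 'bottle': -1.2})
(1.8, -30, -45, 30, {'red': 1.8, 'pink': 23.6, 'pig': 99.0, 'cork': 94.6, 'tin': 99.0, 'bottle': -1.2})
(-0.5, -30, -8, 20, {'red': 4.8, 'pink': -0.5, 'pig': 76.0, 'cork': 99.0, 'tin': 99.0, 'bottle': 3.1})
(-1.0, -30, 0, 30, {'red': 8.7, 'pink': -1.0, 'pig': 80.5, 'cork': 99.0, 'tin': 99.0, 'bottle': 3.0})
(-2.2, -30, 8, 30, {'red': 13.7, 'pink': -2.2, 'pig': 75.1, 'cork': 99.0, 'tin': 99.0, 'bottle': 3.1})
(-2.4, 10, 15, 20, {'red': -2.4, 'pink': -1.9, 'pig': 88.1, 'cork': 85.4, 'tin': 99.0, 'bottle': 3.5})
(-2.4, 10, 15, 30, {'red': -2.4, 'pink': -0.9, 'pig': 94.4, 'cork': 85.4, 'tin': 99.0, 'bottle': 3.5})
```

Run:
```python
import clr; from clr import *
A=np.stack(np.meshgrid(np.linspace(-37.5,37.5,9),np.linspace(-95,95,27),np.linspace(-52,-100,6),indexing="ij"),-1).reshape(-1,3)
B=np.stack(np.meshgrid(np.linspace(-45,45,5),np.linspace(-45,45,5),np.linspace(-100,-200,8),indexing="ij"),-1).reshape(-1,3)
clr.g=np.vstack([A,B]); b=(537,-57)
for lean in(.55,):
 for f in range(30,126,6):
  best=[]
  for sp in range(-40,41,5):
   for c in range(-60,61,6):
     R=rot(f,lean,sp); P=tcp(R,b,25,c,28); d=clear(R,P,b); m=min(d[k] for k in N)
     if d["bottle"]>3: best.append((m,sp,c,d["red"],d["pink"],d["bottle"]))
  print(lean,f,sorted(best)[-1:], [x for x in sorted(best,reverse=True) if x[2]==0][:1])
```

```text
0.55 30 [(-3.3, -30, 48, -2.0, -3.3, 3.5)] [(-25.1, 25, 0, -25.1, 87.7, 4.9)]
0.55 36 [(-3.5, -25, 42, -3.5, -2.0, 4.9)] [(-25.4, 30, 0, -25.4, 83.0, 3.5)]
0.55 42 [(-2.9, 5, 60, -2.9, -1.5, 8.1)] [(-24.6, 30, 0, -24.6, 71.5, 3.5)]
0.55 48 [(-2.0, -10, 36, -2.0, -1.5, 7.7)] [(-26.9, 30, 0, -26.9, 60.4, 3.5)]
0.55 54 [(-1.9, -5, 30, -1.9, 0.3, 8.0)] [(-20.6, -30, 0, -20.6, 7.0, 3.5)]
0.55 60 [(1.4, 30, 60, 1.4, 3.3, 3.6)] [(-11.6, -30, 0, -11.6, 0.1, 3.5)]
0.55 66 [(-0.3, 0, 18, -0.0, -0.3, 8.3)] [(-2.9, -30, 0, -2.8, -2.9, 3.5)]
0.55 72 [(2.4, -30, -12, 2.4, 3.3, 3.5)] [(1.5, -30, 0, 7.9, 1.5, 3.5)]
0.55 78 [(14.4, -30, -54, 14.4, 22.8, 3.5)] [(6.7, -30, 0, 19.3, 6.7, 3.5)]
0.55 84 [(20.2, -30, -60, 27.7, 20.2, 3.6)] [(3.0, -25, 0, 24.0, 3.0, 4.9)]
0.55 90 [(17.3, -30, -60, 40.7, 17.3, 3.6)] [(-0.3, -15, 0, 22.2, -0.3, 6.9)]
0.55 96 [(17.0, -30, -60, 53.4, 17.0, 3.6)] [(-3.7, -5, 0, 20.7, -3.7, 8.1)]
0.55 102 [(14.3, -25, -60, 57.9, 14.3, 4.9)] [(-5.6, 5, 0, 19.7, -5.6, 8.1)]
0.55 108 [(12.0, -15, -60, 54.1, 12.0, 7.0)] [(-8.1, 15, 0, 19.6, -8.1, 6.9)]
0.55 114 [(9.4, -5, -60, 49.6, 9.4, 8.1)] [(-9.8, 25, 0, 20.8, -9.8, 4.9)]
0.55 120 [(8.7, 5, -60, 44.2, 8.7, 8.0)] [(-10.7, 0, 0, 57.2, -10.7, 8.1)]
```

Run:
```python
import clr; from clr import *
A=np.stack(np.meshgrid(np.linspace(-37.5,37.5,7),np.linspace(-95,95,21),np.linspace(-52,-110,5),indexing="ij"),-1).reshape(-1,3)
B=np.stack(np.meshgrid(np.linspace(-45,45,4),np.linspace(-45,45,4),np.linspace(-110,-200,6),indexing="ij"),-1).reshape(-1,3)
clr.g=np.vstack([A,B]); b=(537,-57); res=[]
for lean in(.45,.55,.65,.75):
 for f in range(66,112,6):
  for sp in range(-40,21,10):
   for w,c in((0,-9.5),(24,0),(40,0),(24,-21),(60,-39),(90,-55),(24,21)):
     R=rot(f,lean,sp); xd=np.degrees(np.arctan2(R[1,0],R[0,0]))%360
     gap=np.sqrt(30.5**2-(w/2)**2) if c==0 else 30.5
     P=tcp(R,b,22,c,gap); d=clear(R,P,b); m=min(d[k] for k in N)
     lo=14+min((R@np.array([0,s*(w/2+19),0]))[2] for s in(1,-1))
     if d["bottle"]>3: res.append((round(m,1),lean,f,sp,(w,c),round(xd),d["red"],d["pink"],d["bottle"]))
res.sort(reverse=True)
for W in sorted({r[4] for r in res}): 
  for r in [r for r in res if r[4]==W][:4]: print(r)
print("near current f72:"); 
for r in [r for r in res if r[2]==72][:5]: print(r)
```

```text
(5.9, 0.55, 84, -30, (0, -9.5), 118, 31.0, 5.9, 6.1)
(5.4, 0.65, 78, -40, (0, -9.5), 125, 36.3, 5.4, 8.5)
(4.0, 0.45, 96, -10, (0, -9.5), 107, 19.7, 4.0, 3.3)
(3.4, 0.65, 72, -40, (0, -9.5), 119, 23.4, 3.4, 8.5)
(8.4, 0.65, 66, -40, (24, -21), 113, 9.1, 8.4, 8.3)
(7.1, 0.55, 84, -30, (24, -21), 118, 30.1, 7.1, 6.0)
(6.9, 0.65, 78, -40, (24, -21), 125, 35.9, 6.9, 8.3)
(5.8, 0.65, 84, -40, (24, -21), 131, 48.8, 5.8, 8.3)
(4.4, 0.65, 72, -40, (24, 0), 119, 23.5, 4.4, 6.1)
(4.1, 0.55, 78, -30, (24, 0), 112, 19.3, 4.1, 3.7)
(3.6, 0.65, 78, -40, (24, 0), 125, 35.6, 3.6, 6.1)
(1.8, 0.55, 84, -30, (24, 0), 118, 31.0, 1.8, 3.7)
(-3.2, 0.65, 66, 0, (24, 21), 66, 3.1, -3.2, 17.7)
(-3.2, 0.45, 102, -10, (24, 21), 113, 46.0, -3.2, 3.1)
(-3.3, 0.75, 66, 0, (24, 21), 66, 3.1, -3.3, 24.5)
(-3.3, 0.55, 66, 0, (24, 21), 66, 3.0, -3.3, 10.7)
(2.1, 0.75, 78, -40, (40, 0), 127, 32.2, 2.1, 7.1)
(-0.9, 0.75, 72, -40, (40, 0), 121, 20.1, -0.9, 7.1)
(-1.3, 0.65, 84, -30, (40, 0), 120, 29.1, -1.3, 5.0)
(-1.6, 0.65, 78, -30, (40, 0), 114, 17.3, -1.6, 5.0)
(14.4, 0.65, 72, -40, (60, -39), 119, 22.5, 14.4, 8.3)
(10.8, 0.55, 78, -30, (60, -39), 112, 16.8, 10.8, 6.0)
(10.6, 0.75, 72, -40, (60, -39), 121, 23.5, 10.6, 14.2)
(10.3, 0.55, 90, -30, (60, -39), 124, 43.3, 10.3, 6.0)
(23.4, 0.75, 72, -40, (90, -55), 121, 23.5, 23.4, 14.9)
(22.5, 0.65, 72, -40, (90, -55), 119, 22.5, 25.1, 8.6)
(18.1, 0.65, 78, -30, (90, -55), 114, 19.9, 18.1, 12.4)
(17.6, 0.65, 78, -40, (90, -55), 125, 35.9, 17.6, 8.6)
near current f72:
(23.4, 0.75, 72, -40, (90, -55), 121, 23.5, 23.4, 14.9)
(22.5, 0.65, 72, -40, (90, -55), 119, 22.5, 25.1, 8.6)
(14.4, 0.65, 72, -40, (60, -39), 119, 22.5, 14.4, 8.3)
(10.6, 0.75, 72, -40, (60, -39), 121, 23.5, 10.6, 14.2)
(8.7, 0.75, 72, -30, (90, -55), 110, 8.7, 28.5, 18.6)
```

```bash
cat > s1.py <<'E'
import clr; from clr import *
A=np.stack(np.meshgrid(np.linspace(-37.5,37.5,7),np.linspace(-95,95,21),np.linspace(-52,-110,5),indexing="ij"),-1).reshape(-1,3)
B=np.stack(np.meshgrid(np.linspace(-45,45,4),np.linspace(-45,45,4),np.linspace(-110,-200,6),indexing="ij"),-1).reshape(-1,3)
clr.g=np.vstack([A,B])
def place(R,yc,b,delta,zc):  # tool point (9.5,yc,14) behind bottle at direction delta
    e=R@np.array([9.5,yc,14]); q=np.array([*b,0])-30.5*np.array([np.cos(np.radians(delta)),np.sin(np.radians(delta)),0]); P=q-e; P[2]=zc-e[2]; return P
E
python3 - <<'E'
from s1 import *
b=(537,-57); res=[]
for f in (66,72.5,78,84,90):
 for lean in(.45,.55,.65,.75):
  for sp in range(-50,51,10):
   R=rot(f,lean,sp); xd=np.degrees(np.arctan2(R[1,0],R[0,0]))
   for w in(0,25,50,90):
    for yc in {w/2+19,w/2,-w/2,-w/2-19}:
     hs=[(R@np.array([x,y,14]))[2] for x in(-9.5,9.5) for y in(-w/2-19,w/2+19)]
     zc=max(18,5+(R@np.array([9.5,yc,14]))[2]-min(hs))
     if zc>40: continue
     for delta in(60,70,80,90):
      if abs((delta-xd+180)%360-180)>50: continue
      if yc==w/2+19 and delta>xd+3 or yc==-w/2-19 and delta<xd-3: continue
      if yc==w/2 and w>20 and delta<xd-3 or yc==-w/2 and w>20 and delta>xd+3: continue
      d=clear(R,place(R,yc,b,delta,zc),b); m=min(d[k] for k in N)
      if d["bottle"]>3: res.append((m,f,lean,sp,w,yc,delta,round(xd),round(zc),d["red"],d["pink"],d["bottle"]))
res.sort(reverse=True)
for r in res[:8]: print(r)
print()
for D in(60,70,80,90):
  for r in [r for r in res if r[6]==D][:3]: print(r)
print()
for r in [r for r in res if r[1]==72.5][:5]: print(r)
E
```

```text
(23.8, 66, 0.75, -50, 0, 19.0, 80, 124, 33, 23.9, 23.8, 7.8)
(23.1, 90, 0.55, -20, 90, 64.0, 90, 113, 37, 25.0, 23.1, 7.3)
(22.9, 90, 0.55, -20, 90, 64.0, 80, 113, 37, 22.9, 28.2, 5.5)
(21.4, 72.5, 0.65, -40, 25, 31.5, 80, 119, 38, 21.4, 23.4, 6.3)
(20.9, 78, 0.65, -40, 25, 31.5, 80, 125, 38, 32.0, 20.9, 5.0)
(19.6, 66, 0.75, -50, 0, 19.0, 90, 124, 33, 25.8, 19.6, 8.9)
(19.3, 90, 0.75, -10, 90, 64.0, 90, 104, 33, 19.3, 25.0, 23.7)
(18.8, 72.5, 0.65, -40, 25, 31.5, 90, 119, 38, 23.2, 18.8, 8.0)

(13.2, 90, 0.75, -10, 90, 64.0, 60, 104, 33, 13.2, 40.1, 17.9)
(13.2, 90, 0.75, -10, 50, 44.0, 60, 104, 28, 13.2, 20.4, 17.9)
(10.3, 84, 0.65, -20, 50, 44.0, 60, 109, 34, 10.3, 26.5, 8.5)
(18.6, 72.5, 0.65, -40, 0, 19.0, 70, 119, 29, 18.6, 19.8, 3.2)
(18.5, 72.5, 0.65, -40, 25, 31.5, 70, 119, 38, 18.5, 28.3, 3.8)
(17.5, 84, 0.75, -20, 50, 44.0, 70, 110, 38, 17.5, 21.2, 18.6)
(23.8, 66, 0.75, -50, 0, 19.0, 80, 124, 33, 23.9, 23.8, 7.8)
(22.9, 90, 0.55, -20, 90, 64.0, 80, 113, 37, 22.9, 28.2, 5.5)
(21.4, 72.5, 0.65, -40, 25, 31.5, 80, 119, 38, 21.4, 23.4, 6.3)
(23.1, 90, 0.55, -20, 90, 64.0, 90, 113, 37, 25.0, 23.1, 7.3)
(19.6, 66, 0.75, -50, 0, 19.0, 90, 124, 33, 25.8, 19.6, 8.9)
(19.3, 90, 0.75, -10, 90, 64.0, 90, 104, 33, 19.3, 25.0, 23.7)

(21.4, 72.5, 0.65, -40, 25, 31.5, 80, 119, 38, 21.4, 23.4, 6.3)
(18.8, 72.5, 0.65, -40, 25, 31.5, 90, 119, 38, 23.2, 18.8, 8.0)
(18.6, 72.5, 0.65, -40, 0, 19.0, 70, 119, 29, 18.6, 19.8, 3.2)
(18.5, 72.5, 0.65, -40, 25, 31.5, 70, 119, 38, 18.5, 28.3, 3.8)
(17.6, 72.5, 0.75, -50, 0, 19.0, 90, 131, 33, 39.0, 17.6, 8.3)
```

Run:
```python
from s1 import *
b=(537,-57)
for lean in(.545,.6,.65,.7):
 for w in (0,25):
  res=[]
  for sp in (-15,-20,-25,-30,-35,-40,-45):
   R=rot(72.5,lean,sp); xd=np.degrees(np.arctan2(R[1,0],R[0,0]))
   yc=w/2+19; hs=[(R@np.array([x,y,14]))[2] for x in(-9.5,9.5) for y in(-w/2-19,w/2+19)]
   zc=max(18,5+(R@np.array([9.5,yc,14]))[2]-min(hs))
   for delta in(70,75,80,85,90):
     d=clear(R,place(R,yc,b,delta,zc),b); res.append((min(min(d[k] for k in N),2.5*d["bottle"]),lean,sp,w,delta,round(xd),round(zc),d["red"],d["pink"],d["bottle"]))
  for r in sorted(res,reverse=True)[:2]: print(r)
```

```text
(8.75, 0.545, -35, 0, 90, 112, 24, 12.5, 11.5, 3.5)
(7.25, 0.545, -35, 0, 85, 112, 24, 11.8, 13.2, 2.9)
(9.25, 0.545, -35, 25, 90, 112, 32, 12.6, 18.7, 3.7)
(7.0, 0.545, -35, 25, 85, 112, 32, 11.9, 20.8, 2.8)
(12.5, 0.6, -35, 0, 80, 113, 26, 12.7, 12.5, 5.5)
(11.25, 0.6, -40, 0, 90, 118, 27, 22.1, 14.0, 4.5)
(14.2, 0.6, -35, 25, 90, 113, 34, 14.2, 16.6, 7.3)
(13.6, 0.6, -35, 25, 85, 113, 34, 13.6, 18.9, 6.4)
(15.0, 0.65, -40, 0, 80, 119, 29, 21.2, 15.1, 6.0)
(13.0, 0.65, -40, 0, 85, 119, 29, 22.3, 13.0, 7.1)
(18.8, 0.65, -40, 25, 90, 119, 38, 23.2, 18.8, 8.0)
(18.5, 0.65, -40, 25, 85, 119, 38, 22.3, 21.0, 7.4)
(17.25, 0.7, -40, 0, 70, 120, 30, 19.8, 17.6, 6.9)
(16.3, 0.7, -45, 0, 85, 125, 31, 30.5, 16.3, 7.0)
(23.25, 0.7, -45, 25, 85, 125, 42, 30.4, 23.5, 9.3)
(22.1, 0.7, -40, 25, 80, 120, 40, 22.5, 22.1, 10.5)
```

The corner-contact variant gives about 20 mm to both look-alikes if I lean a little more (about 0.65 rad) and spin −40°: closed fingers, their right front corner behind the bottle. I'll go back to the reach limit for the extra lean.

```bash
python3 -m creep '[{"hand":0,"tx":0.04,"ty":-0.008,"tz":-0.02,"spin":0},{"hand":0,"tx":0.05,"ty":-0.024,"tz":0.008,"spin":0},{"hand":0,"tx":0.05,"ty":-0.024,"tz":0.008,"spin":0},{"hand":0,"tx":0.05,"ty":-0.024,"tz":0.008,"spin":0},{"hand":0,"tx":0.05,"ty":-0.024,"tz":0.02,"spin":0}]' | grep -E "tool|rot"
python3 -m creep '[{"hand":0,"tx":0.05,"ty":-0.024,"tz":0.02,"spin":0},{"hand":0,"tx":0.05,"ty":-0.024,"tz":0.02,"spin":0},{"hand":0,"tx":0.05,"ty":-0.024,"tz":0.02,"spin":0},{"hand":0,"tx":0.05,"ty":-0.024,"tz":0.02,"spin":0},{"hand":0,"tx":0.05,"ty":-0.024,"tz":0.02,"spin":0}]' | grep -E "tool|rot"
python3 -m creep '[{"hand":0,"tx":0.044,"ty":-0.042,"tz":0.009,"spin":0},{"hand":0,"tx":0.044,"ty":-0.042,"tz":0.009,"spin":0},{"hand":0,"tx":0.044,"ty":-0.042,"tz":0.009,"spin":0},{"hand":0,"tx":0.044,"ty":-0.042,"tz":0.009,"spin":0},{"hand":0,"tx":0.044,"ty":-0.042,"tz":0.009,"spin":0}]'
python3 - <<'E'
from h import *
print(get_obs()["joint_positions"]); to((205,700,605))
E
```

```text
tool_pos: [444.6, 61.6, 466.9]
tcp_rot: [3.109, -0.544, 1.321]
tool_pos: [396.9, 349.7, 508.4]
tcp_rot: [3.112, -0.548, 1.321]
time: 13.88
tool_pos: [247.7, 608.0, 580.2]
tcp_rot: [3.117, -0.55, 1.318]
contact_force: [1.1, -0.2, 0.5]
grip_width: 0.9
finger_force: 0.0
[1.002 0.264 0.845 0.14  1.5   1.29 ]
to (205, 700, 605) tool mm [ 79.846 -64.761  18.285]
```

```bash
python3 -m creep '[{"hand":0,"tx":0.045,"ty":-0.035,"tz":0.01,"spin":0},{"hand":0,"tx":0.045,"ty":-0.035,"tz":0.01,"spin":0},{"hand":0,"tx":0.06,"ty":0,"tz":-0.012,"spin":0},{"hand":0,"tx":0.06,"ty":0,"tz":-0.012,"spin":0},{"hand":0,"tx":0.06,"ty":0,"tz":-0.012,"spin":0}]'
python3 - <<'E'
from h import *
P,R=pose(); print(get_obs()["joint_positions"],"lean",np.arccos(-R[2,2]),np.degrees(np.arctan2(R[1,2],R[0,2])))
E
```

```text
time: 14.5
tool_pos: [214.1, 752.2, 634.9]
tcp_rot: [3.116, -0.64, 1.321]
contact_force: [0.5, 0.1, 0.0]
grip_width: 0.5
finger_force: 0.0
[1.171 0.669 0.037 0.065 1.797 1.465] lean 0.6402964941876486 73.19562996166248
```

Run:
```python
from h import *
to((400,350,540),(455,0,470),(480,-200,420))
```

```text
to (400, 350, 540) tool mm [-332.349  282.893 -121.835]
to (455, 0, 470) tool mm [-302.914  143.413 -134.539]
to (480, -200, 420) tool mm [-180.341   75.541  -69.97 ]
```

```bash
python3 -m creep '[{"hand":0,"tx":-0.042,"ty":0.035,"tz":-0.015,"spin":0},{"hand":0,"tx":-0.042,"ty":0.035,"tz":-0.015,"spin":0},{"hand":0,"tx":-0.042,"ty":0.035,"tz":-0.015,"spin":0},{"hand":0,"tx":-0.042,"ty":0.035,"tz":-0.015,"spin":0},{"hand":0,"tx":-0.042,"ty":0.035,"tz":-0.015,"spin":0}]' | grep -E "tool|rot"
python3 -m creep '[{"hand":0,"tx":-0.042,"ty":0.036,"tz":-0.015,"spin":0},{"hand":0,"tx":-0.042,"ty":0.036,"tz":-0.015,"spin":0},{"hand":0,"tx":-0.042,"ty":0.036,"tz":-0.015,"spin":0},{"hand":0,"tx":-0.05,"ty":0.024,"tz":-0.022,"spin":0},{"hand":0,"tx":-0.05,"ty":0.024,"tz":-0.022,"spin":0}]' | grep -E "tool|rot"
python3 -m creep '[{"hand":0,"tx":-0.05,"ty":0.024,"tz":-0.022,"spin":0},{"hand":0,"tx":-0.05,"ty":0.024,"tz":-0.022,"spin":0},{"hand":0,"tx":-0.05,"ty":0.024,"tz":-0.022,"spin":0},{"hand":0,"tx":-0.05,"ty":0.024,"tz":-0.022,"spin":0},{"hand":0,"tx":-0.05,"ty":0.022,"tz":-0.02,"spin":0}]'
python3 - <<'E'
from h import *
print(get_obs()["joint_positions"]); to((480,-200,420))
E
```

```text
tool_pos: [320.6, 521.8, 586.5]
tcp_rot: [3.11, -0.646, 1.326]
tool_pos: [411.4, 255.5, 525.6]
tcp_rot: [3.106, -0.643, 1.329]
time: 16.38
tool_pos: [458.1, -31.5, 465.2]
tcp_rot: [3.105, -0.639, 1.328]
contact_force: [1.4, 0.7, 0.3]
grip_width: 0.4
finger_force: 0.0
[-0.639  0.127  1.363  0.624  1.834 -0.274]
to (480, -200, 420) tool mm [-154.051   63.795  -55.854]
```

```bash
python3 -m creep '[{"hand":0,"tx":-0.05,"ty":0.021,"tz":-0.018,"spin":0},{"hand":0,"tx":-0.05,"ty":0.021,"tz":-0.018,"spin":0},{"hand":0,"tx":-0.05,"ty":0.021,"tz":-0.018,"spin":0},{"hand":0,"tx":0,"ty":0,"tz":0,"spin":-10},{"hand":0,"tx":0,"ty":0,"tz":0,"spin":-10}]' | grep -E "tool|rot"
python3 -m creep '[{"hand":0,"tx":0,"ty":0,"tz":0,"spin":-10},{"hand":0,"tx":0,"ty":0,"tz":0,"spin":-10},{"hand":0,"tx":0,"ty":0,"tz":0,"spin":0}]'
python3 - <<'E'
from s1 import *
P,R=pose(); b=(537,-57); print(get_obs()["joint_positions"],"lean",np.arccos(-R[2,2]),np.degrees(np.arctan2(R[1,0],R[0,0])))
u=lambda a:np.array([np.cos(np.radians(a)),np.sin(np.radians(a)),0])
for dl in(75,80,85):
    T=place(R,19,b,dl,28); print(dl,T,clear(R,T,b)); 
T=place(R,19,b,80,28); low=min((R@np.array([x,y,14]))[2] for x in(-9.5,9.5) for y in(-19,19)); print("lowest tip z",T[2]+low)
for back,up in((60,330),(60,200),(60,100),(60,0),(12,0)):
    Q=T-u(80)*back+[0,0,up]; print(back,up,Q,clear(R,Q,b))
to(T-u(80)*60+[0,0,270],T-u(80)*60+[0,0,0],T-u(80)*8)
E
```

```text
tool_pos: [480.4, -194.5, 419.9]
tcp_rot: [2.86, -0.582, 1.754]
time: 17.38
tool_pos: [480.3, -193.8, 420.2]
tcp_rot: [2.676, -0.455, 2.122]
contact_force: [-0.4, -0.6, 1.1]
grip_width: 0.4
finger_force: 0.0
[-0.847  0.356  1.179  0.572  1.915 -1.176] lean 0.6391274729842009 121.55985771705154
75 [ 514.666 -107.398   27.4  ] {'red': 23.7, 'pink': 20.6, 'pig': 98.3, 'cork': 99.0, 'tin': 99.0, 'bottle': 2.0}
80 [ 517.264 -107.974   27.4  ] {'red': 25.1, 'pink': 18.5, 'pig': 96.8, 'cork': 99.0, 'tin': 99.0, 'bottle': 3.3}
85 [ 519.902 -108.322   27.4  ] {'red': 26.2, 'pink': 16.3, 'pig': 95.0, 'cork': 99.0, 'tin': 99.0, 'bottle': 4.6}
lowest tip z 4.326951471826735
60 330 [ 506.845 -167.063  357.4  ] {'red': 99.0, 'pink': 99.0, 'pig': 99.0, 'cork': 99.0, 'tin': 99.0, 'bottle': 99.0}
60 200 [ 506.845 -167.063  227.4  ] {'red': 99.0, 'pink': 99.0, 'pig': 99.0, 'cork': 99.0, 'tin': 99.0, 'bottle': 99.0}
60 100 [ 506.845 -167.063  127.4  ] {'red': 93.0, 'pink': 18.6, 'pig': 99.0, 'cork': 99.0, 'tin': 99.0, 'bottle': 71.3}
60 0 [ 506.845 -167.063   27.4  ] {'red': 77.5, 'pink': 3.1, 'pig': 99.0, 'cork': 99.0, 'tin': 99.0, 'bottle': 56.6}
12 0 [ 515.18  -119.792   27.4  ] {'red': 35.5, 'pink': 12.0, 'pig': 99.0, 'cork': 99.0, 'tin': 99.0, 'bottle': 13.9}
to [ 506.845 -167.063  297.4  ] tool mm [-46.    -18.536 118.472]
to [ 506.845 -167.063   27.4  ] tool mm [-118.697 -108.855  216.706]
to [ 515.875 -115.853   27.4  ] tool mm [34.948 23.148 30.77 ]
```

```bash
python3 -m creep '[{"hand":0,"tx":0,"ty":0,"tz":0,"spin":6},{"hand":0,"tx":0,"ty":0,"tz":0,"spin":0}]' | grep -E "tool|rot"
python3 - <<'E'
from s1 import *
P,R=pose(); b=(537,-57); print("lean",np.arccos(-R[2,2]),np.degrees(np.arctan2(R[1,0],R[0,0])))
u=lambda a:np.array([np.cos(np.radians(a)),np.sin(np.radians(a)),0])
for dl in(80,):
    T=place(R,19,b,dl,27); print(dl,T,clear(R,T,b)); 
low=min((R@np.array([x,y,14]))[2] for x in(-9.5,9.5) for y in(-19,19)); print("lowest tip z",T[2]+low)
W=T-u(80)*14+u(170)*6
for up in(330,200,150,100,50,0): print(up,clear(R,W+[0,0,up],b))
to(W+[0,0,280],W+[0,0,100],W,T-u(80)*3)
E
```

```text
tool_pos: [480.1, -194.4, 419.1]
tcp_rot: [2.727, -0.502, 2.013]
lean 0.640062834472657 115.31784639217436
80 [ 515.505 -106.654   26.94 ] {'red': 16.4, 'pink': 11.6, 'pig': 99.0, 'cork': 99.0, 'tin': 99.0, 'bottle': 7.5}
lowest tip z 4.4215473294644845
330 {'red': 99.0, 'pink': 99.0, 'pig': 99.0, 'cork': 99.0, 'tin': 99.0, 'bottle': 99.0}
200 {'red': 85.5, 'pink': 99.0, 'pig': 99.0, 'cork': 99.0, 'tin': 99.0, 'bottle': 99.0}
150 {'red': 42.3, 'pink': 36.3, 'pig': 99.0, 'cork': 99.0, 'tin': 99.0, 'bottle': 63.1}
100 {'red': 41.2, 'pink': 27.8, 'pig': 99.0, 'cork': 99.0, 'tin': 99.0, 'bottle': 33.6}
50 {'red': 26.8, 'pink': 25.5, 'pig': 99.0, 'cork': 99.0, 'tin': 99.0, 'bottle': 31.9}
0 {'red': 26.8, 'pink': 12.3, 'pig': 99.0, 'cork': 99.0, 'tin': 99.0, 'bottle': 18.1}
to [ 507.165 -119.399  306.94 ] tool mm [ -4.761   1.123 137.523]
to [ 507.165 -119.399  126.94 ] tool mm [-86.657 -63.622 144.37 ]
to [ 507.165 -119.399   26.94 ] tool mm [-48.143 -35.346  80.206]
to [ 514.984 -109.608   26.94 ] tool mm [4.827 9.23  6.965]
```

```bash
python3 -m creep '[{"hand":0,"tx":-0.0015,"ty":0,"tz":0.046,"spin":0},{"hand":0,"tx":-0.0015,"ty":0,"tz":0.046,"spin":0},{"hand":0,"tx":-0.0015,"ty":0.001,"tz":0.046,"spin":0},{"hand":0,"tx":0,"ty":0,"tz":0,"spin":0}]' | grep -E "tool|rot"
python3 -m creep '[{"hand":0,"tx":-0.0217,"ty":-0.016,"tz":0.036,"spin":0},{"hand":0,"tx":-0.0217,"ty":-0.016,"tz":0.036,"spin":0},{"hand":0,"tx":-0.0217,"ty":-0.016,"tz":0.036,"spin":0},{"hand":0,"tx":-0.0217,"ty":-0.016,"tz":0.036,"spin":0},{"hand":0,"tx":0,"ty":0,"tz":0,"spin":0}]'
cat >> h.py <<'E'
def blobs(c):  # yellow blob centroids in image
    hsv=cv2.cvtColor(c["color"],cv2.COLOR_RGB2HSV); m=cv2.inRange(hsv,(20,110,110),(32,255,255))
    n,_,st,ce=cv2.connectedComponentsWithStats(m); return [(tuple(ce[i].round(1)),int(st[i,4])) for i in range(1,n) if st[i,4]>60]
E
python3 - <<'E'
from s1 import *
P,R=pose(); to((507.2,-119.4,30))
for n in("top","scene"):
    c=cams.capture(n)
    for (u,v),a in blobs(c): print(n,(u,v),a,ray(c,u,v,232))
E
```

```text
tool_pos: [506.2, -117.3, 304.2]
tcp_rot: [2.728, -0.508, 2.015]
time: 18.75
tool_pos: [506.0, -120.0, 124.8]
tcp_rot: [2.728, -0.507, 2.012]
contact_force: [1.1, -0.8, 1.0]
grip_width: 0.4
finger_force: 0.0
to (507.2, -119.4, 30) tool mm [-46.026 -32.096  76.468]
top (np.float64(340.8), np.float64(103.2)) 109 [ 617.651 -186.852]
top (np.float64(348.5), np.float64(155.3)) 71 [ 523.662 -159.468]
top (np.float64(347.9), np.float64(183.0)) 82 [ 478.787 -138.015]
top (np.float64(288.7), np.float64(177.7)) 68 [524.994 -46.955]
top (np.float64(330.6), np.float64(233.1)) 201 [410.935 -75.523]
```

```bash
python3 -m creep '[{"hand":0,"tx":-0.0153,"ty":-0.0107,"tz":0.0255,"spin":0},{"hand":0,"tx":-0.0153,"ty":-0.0107,"tz":0.0255,"spin":0},{"hand":0,"tx":-0.0153,"ty":-0.0107,"tz":0.0255,"spin":0},{"hand":0,"tx":0,"ty":0,"tz":0,"spin":0}]'
python3 - <<'E'
from s1 import *
P,R=pose(); b=(537,-57); print(P,"corner",P+R@[9.5,19,14],clear(R,P,b)); u=lambda a:np.array([np.cos(np.radians(a)),np.sin(np.radians(a)),0])
T=place(R,19,b,80,(P+R@[9.5,19,14])[2]); to(T-u(80)*5,T+u(80)*10)
for n in("top",):
    c=snap(n,"t5.png",(250,120,330,210),6)
    print("corner px",proj(c,P+R@[9.5,19,14]),"cap exp",proj(c,np.array([536,-57,232])))
    hsv=cv2.cvtColor(c["color"],cv2.COLOR_RGB2HSV); m=cv2.inRange(hsv,(18,90,60),(34,255,255))
    n_,_,st,ce=cv2.connectedComponentsWithStats(m)
    for i in range(1,n_):
        if st[i,4]>60: print(ce[i],st[i],ray(c,*ce[i],232))
E
```

```text
time: 19.35
tool_pos: [508.3, -119.7, 31.6]
tcp_rot: [2.726, -0.504, 2.013]
contact_force: [-0.6, 0.6, 0.0]
grip_width: 0.2
finger_force: 0.0
[ 508.283 -119.679   31.6  ] corner [ 524.479 -100.059   31.691] {'red': 27.4, 'pink': 12.3, 'pig': 99.0, 'cork': 99.0, 'tin': 99.0, 'bottle': 18.7}
to [ 514.64  -111.581   31.6  ] tool mm [4.026 7.53  5.751]
to [517.245 -96.809  31.6  ] tool mm [10.715  5.553  8.909]
corner px [303.901 190.879] cap exp [291.616 169.878]
[468.117  81.383] [461  76  16  14  94] [ 571.193 -419.981]
[342.899  98.493] [333  88  20  22 335] [ 624.559 -194.087]
[451.236  98.736] [442  94  18   9  72] [ 552.23  -375.641]
[337.686 167.429] [333 161  10  14  70] [ 510.598 -132.973]
[290.813 171.441] [282 162  20  21 315] [533.934 -54.632]
[336.    192.279] [328 179  20  30 104] [ 471.439 -112.347]
[331.449 233.265] [321 223  22  21 325] [410.157 -76.734]
[220.551 238.281] [204 229  26  26  89] [470.861  98.728]
```

The cap tracks well by colour, now at (534,−55), and the corner is 15 mm from the glass. I'll come to contact gently.

```bash
cat >> h.py <<'E'
def cap(near):
    c=cams.capture("top"); m=cv2.inRange(cv2.cvtColor(c["color"],cv2.COLOR_RGB2HSV),(18,90,60),(34,255,255))
    n,_,st,ce=cv2.connectedComponentsWithStats(m)
    L=[(np.linalg.norm(ray(c,*ce[i],232)-near),ray(c,*ce[i],232),st[i,4]) for i in range(1,n) if st[i,4]>120]
    d,p,a=min(L,key=lambda t:t[0]); return p+[1.5,-1],a
U=lambda a:np.array([np.cos(np.radians(a)),np.sin(np.radians(a)),0])
E
python3 - <<'E'
from s1 import *
P,R=pose(); b,a=cap((534,-55)); print(b,a)
T=place(R,19,b,75,31); to(T-U(75)*3,T+U(75)*17); print(clear(R,T,b))
E
```

```text
[535.445 -55.719] 314
to [ 510.579 -107.697   30.904] tool mm [8.292 3.46  9.007]
to [515.755 -88.378  30.904] tool mm [13.36   8.881 11.943]
{'red': 13.6, 'pink': 17.1, 'pig': 99.0, 'cork': 99.0, 'tin': 99.0, 'bottle': 6.6}
```

```bash
python3 -m creep '[{"hand":0,"tx":0.0041,"ty":0.0018,"tz":0.0044,"spin":0},{"hand":0,"tx":0.0041,"ty":0.0018,"tz":0.0044,"spin":0},{"hand":0,"tx":0.0033,"ty":0.0022,"tz":0.003,"spin":0},{"hand":0,"tx":0.0033,"ty":0.0022,"tz":0.003,"spin":0},{"hand":0,"tx":0.0033,"ty":0.0022,"tz":0.003,"spin":0}]'
python3 - <<'E'
from s1 import *
P,R=pose(); b,a=cap((535,-55)); k=P+R@[9.5,19,14]; print(b,a,"corner",k,"dir",np.degrees(np.arctan2(b[1]-k[1],b[0]-k[0])),np.hypot(*(b-k[:2])),clear(R,P,b))
to(P+U(75)*10)
E
```

```text
time: 20.08
tool_pos: [513.6, -93.3, 29.0]
tcp_rot: [2.727, -0.502, 2.013]
contact_force: [-4.3, -7.2, 3.0]
grip_width: 0.4
finger_force: 3.6
[537.098 -52.098] 309 corner [529.766 -73.686  29.02 ] dir 71.23924184535068 22.79920350256931 {'red': 3.1, 'pink': 22.8, 'pig': 95.2, 'cork': 99.0, 'tin': 99.0, 'bottle': -1.2}
to [516.16  -83.648  28.973] tool mm [6.275 4.255 5.714]
```

Run:
```python
from s1 import *
o=get_obs(); P,R=pose(); F=np.array(o["contact_force"]); M=np.array(o["moment"]); print("F",F,"M",M,o["dq"].round(4))
for nm,r in(("tip",R@[5,17,12]),("body",R@[37.5,30,-52])):
    print(nm,"r",r,"M about tcp",np.cross(r,F)/1000,"about flange?",np.cross(r+R@[0,0,200],F)/1000)
r0=np.cross(F,M)*1000/(F@F); print("line of action passes",P+r0,"dir",F/np.linalg.norm(F))
```

```text
F [-2.714 -4.947  1.502] M [-0.937  0.331  0.037] [-0.01   0.001 -0.003 -0.007  0.005 -0.003]
tip r [15.708 14.484 -1.213] M about tcp [ 0.016 -0.02  -0.038] about flange? [-0.607  0.362  0.097]
body r [ 4.087  6.534 70.362] M about tcp [ 0.358 -0.197 -0.002] about flange? [-0.264  0.185  0.133]
line of action passes [ 493.773 -131.178 -133.301] dir [-0.465 -0.847  0.257]
```

```bash
cat >> s1.py <<'E'
def place2(R,pt,b,delta,zc):
    e=R@np.array(pt); q=np.array([*b,0])-30.5*U(delta); P=q-e; P[2]=zc-e[2]; return P
E
python3 - <<'E'
from s1 import *
P,R0=pose(); b0=np.array([537.1,-52.1])
for sp in(0,-10,-20,-30,-40,-50):
  R=R0@Ro.from_euler("z",sp,degrees=True).as_matrix(); xd=np.degrees(np.arctan2(R[1,0],R[0,0]))
  for dl in(60,75):
    row=[]
    for d in(0,15,30,45,60):
      b=b0+U(dl)[:2]*d; c=clear(R,place2(R,(4,13.7,14),b,dl,29),b); row.append((c["red"],c["pink"],c["cork"],c["bottle"]))
    print(sp,round(xd),dl,row)
# straight cradle afterwards
print("cradle")
for sp in(30,40):
  R=R0@Ro.from_euler("z",sp,degrees=True).as_matrix(); xd=np.degrees(np.arctan2(R[1,0],R[0,0]))
  for d in(30,45,60):
    b=b0+U(70)[:2]*d; P=tcp(R,b,20,0,28); P-=R[:,0]*-5.5*0; c=clear(R,P+U(xd)*5.5,b); print(sp,round(xd),d,c)
E
```

```text
0 115 60 [(1.1, 28.4, 99.0, -3.0), (-9.8, 32.9, 90.8, -3.0), (-20.6, 40.5, 77.1, -3.0), (-20.7, 49.8, 64.0, -3.0), (-16.9, 54.9, 51.5, -3.0)]
0 115 75 [(5.9, 21.1, 99.0, 1.6), (-7.2, 29.5, 91.9, 1.6), (-20.5, 40.4, 77.2, 1.6), (-24.5, 52.5, 62.5, 1.6), (-24.1, 62.0, 48.0, 1.6)]
-10 125 60 [(13.9, 40.9, 99.0, -10.8), (4.8, 47.1, 94.4, -10.8), (-4.1, 51.0, 81.9, -10.8), (-11.2, 54.3, 70.1, -10.8), (-9.4, 54.2, 59.4, -10.8)]
-10 125 75 [(19.7, 33.8, 99.0, -5.8), (7.8, 43.8, 96.1, -5.8), (-4.0, 50.9, 82.0, -5.8), (-14.8, 57.7, 68.1, -5.8), (-17.1, 61.9, 54.6, -5.8)]
-20 135 60 [(25.4, 53.9, 99.0, -19.3), (18.5, 53.2, 99.0, -19.3), (11.8, 55.2, 87.2, -19.3), (5.0, 56.4, 76.0, -19.3), (2.3, 54.0, 66.0, -19.3)]
-20 135 75 [(31.8, 45.9, 99.0, -13.6), (21.9, 49.2, 99.0, -13.6), (11.9, 55.1, 87.3, -13.6), (1.8, 60.2, 73.8, -13.6), (-5.4, 61.7, 60.8, -13.6)]
-30 143 60 [(34.7, 57.7, 99.0, -20.6), (30.6, 58.4, 99.0, -20.6), (26.5, 59.8, 90.7, -20.6), (22.4, 57.2, 80.2, -20.6), (18.7, 56.5, 70.9, -20.6)]
-30 143 75 [(41.9, 49.8, 99.0, -22.3), (34.3, 54.5, 99.0, -22.3), (26.6, 59.6, 90.8, -22.3), 
[... 502 characters left out ...]
 75 [(51.3, 54.8, 99.0, -22.0), (49.5, 54.7, 99.0, -22.0), (46.8, 56.0, 98.5, -22.0), (42.3, 57.7, 85.8, -22.0), (39.5, 58.5, 73.8, -22.0)]
cradle
30 81 30 {'red': -7.4, 'pink': 2.4, 'pig': 54.4, 'cork': 60.8, 'tin': 99.0, 'bottle': 8.9}
30 81 45 {'red': -5.6, 'pink': 11.4, 'pig': 44.3, 'cork': 46.1, 'tin': 99.0, 'bottle': 8.9}
30 81 60 {'red': -2.6, 'pink': 23.1, 'pig': 36.0, 'cork': 31.5, 'tin': 99.0, 'bottle': 8.9}
40 68 30 {'red': -14.7, 'pink': 10.9, 'pig': 57.5, 'cork': 57.2, 'tin': 99.0, 'bottle': 8.9}
40 68 45 {'red': -13.6, 'pink': 13.7, 'pig': 47.1, 'cork': 42.3, 'tin': 99.0, 'bottle': 8.9}
40 68 60 {'red': -13.3, 'pink': 21.0, 'pig': 38.4, 'cork': 27.5, 'tin': 99.0, 'bottle': 8.9}
```

```bash
cat > srch.py <<'E'
from s1 import *
P,R0=pose(); b0=np.array([537.1,-52.1]); ROT={}
def opts(sp,w):
    yo,yi=w/2+13.7,w/2
    return [("Ro",yo),("Rc",(yo+yi)/2),("Ri",yi),("Li",-yi),("Lc",-(yo+yi)/2),("Lo",-yo)]
def run(R0,ds,dirn,deltas,sps,ws,b0):
  for d in ds:
    b=b0+U(dirn)[:2]*d; res=[]
    for sp in sps:
      R=R0@Ro.from_euler("z",sp,degrees=True).as_matrix(); xd=np.degrees(np.arctan2(R[1,0],R[0,0]))
      for w in ws:
        hs=min((R@np.array([0,s*(w/2+14),14]))[2] for s in(1,-1))
        for nm,y in opts(sp,w):
          z=(R@np.array([4,y,14]))[2]-hs+6; z=max(z,20)
          if z>40: continue
          for dl in deltas:
            a=(dl-xd+180)%360-180
            if nm in("Rc","Lc") and abs(a)>8: continue
            if nm in("Ro",) and not -70<a<=3: continue
            if nm in("Lo",) and not -3<=a<70: continue
            if nm in("Ri",) and (w<20 or not -3<=a<60): continue
            if nm in("Li",) and (w<20 or not -60<a<=3): continue
            c=clear(R,place2(R,(4,y,14),b,dl,z),b); m=min(min(c[k] for k in N),c["bottle"]*2)
            res.append((round(m,1),sp,round(xd),w,nm,dl,round(z),c["red"],c["pink"],c["cork"],c["bottle"]))
    res.sort(reverse=True); print("d",d); [print("  ",r) for r in res[:5]]
E
python3 - <<'E'
from srch import *
run(R0,(0,10,20,30,45,60),70,(55,62,70,77,85),range(-50,61,10),(0,25,50,90),b0)
E
```

```text
d 0
   (7.8, 0, 115, 0, 'Ro', 85, 20, 7.9, 13.6, 99.0, 3.9)
   (7.6, 0, 115, 50, 'Li', 85, 20, 17.3, 10.2, 99.0, 3.8)
   (7.6, 0, 115, 25, 'Li', 85, 20, 11.4, 10.2, 99.0, 3.8)
   (7.4, 0, 115, 50, 'Ro', 85, 35, 8.1, 29.3, 99.0, 3.7)
   (7.4, 0, 115, 25, 'Ro', 85, 27, 7.9, 20.9, 99.0, 3.7)
d 10
   (7.6, 0, 115, 50, 'Li', 85, 20, 14.8, 14.5, 93.9, 3.8)
   (7.5, 0, 115, 90, 'Li', 85, 20, 30.1, 7.5, 93.8, 3.8)
   (6.9, 0, 115, 25, 'Li', 85, 20, 6.9, 17.8, 93.3, 3.8)
   (5.5, 10, 104, 90, 'Li', 62, 20, 18.4, 5.5, 92.1, 4.0)
   (4.2, 10, 104, 90, 'Li', 55, 20, 14.8, 7.8, 90.0, 2.1)
d 20
   (9.0, 10, 104, 50, 'Li', 77, 20, 9.0, 10.0, 76.6, 7.6)
   (8.5, 10, 104, 50, 'Li', 85, 20, 13.3, 8.5, 77.2, 8.3)
   (8.0, 10, 104, 90, 'Li', 62, 20, 18.9, 11.1, 83.1, 4.0)
   (7.6, 0, 115, 90, 'Li', 85, 20, 30.6, 9.1, 85.0, 3.8)
   (7.6, 0, 115, 50, 'Li', 85, 20, 14.5, 18.7, 85.1, 3.8)
d 30
   (13.8, 10, 104, 50, 'Li', 85, 20, 13.8, 15.3, 67.9, 8.3)
   (11.3, 10, 104, 90, 'Li', 70, 20, 23.7, 11.3, 76.5, 6.1)
   (9.6, 10, 104, 50, 'Li', 77, 20, 9.6, 18.6, 67.2, 7.6)
   (8.0, 10, 104, 90, 'Li', 62, 20, 19.5, 15.4, 74.2, 4.0)
   (7.9, 10, 104, 90, 'Li', 77, 20, 27.4, 7.9, 78.3, 7.5)
d 45
   (15.7, 20, 93, 50, 'Li', 85, 20, 19.0, 15.7, 55.2, 11.2)
   (14.8, 20, 93, 50, 'Li', 77, 20, 14.8, 15.9, 53.9, 10.8)
   (14.5, 10, 104, 50, 'Li', 85, 20, 14.5, 21.4, 54.3, 8.3)
   (13.6, 20, 93, 90, 'Li', 55, 20, 24.2, 17.0, 62.3, 6.8)
   (13.5, 20, 93, 25, 'Lc', 85, 20, 13.5, 15.5, 54.0, 11.2)
d 60
   (18.9, 20, 93, 50, 'Li', 77, 20, 18.9, 25.9, 40.9, 10.8)
   (17.5, 20, 93, 25, 'Lc', 85, 20, 17.5, 26.4, 40.9, 11.2)
   (16.2, 20, 93, 50, 'Li', 85, 20, 23.0, 22.5, 42.7, 11.2)
   (15.4, 30, 81, 90, 'Li', 55, 20, 28.8, 16.7, 53.2, 9.9)
   (15.4, 20, 93, 50, 'Li', 70, 20, 15.4, 29.3, 39.1, 10.1)
```

Run:
```python
from s1 import *
P,R=pose(); b,a=cap((537,-52)); print(P,b,a)
A=P-U(85)*12; T=place2(R,(4,-25,14),b,83,22); B=T-U(83)*9
for X in(A,(A+B)/2,B,T): print(X,clear(R,X,b))
for y in(-39,-25,25,39): print(y,[(T+R@[x,y,14]).round(1) for x in(-4,4)])
to(A,B,T,T+U(80)*12)
```

```text
[513.636 -92.8    29.034] [537.528 -51.523] 311
[ 512.59  -104.754   29.034] {'red': 13.8, 'pink': 15.5, 'pig': 99.0, 'cork': 99.0, 'tin': 99.0, 'bottle': 10.2}
[ 533.547 -100.616   34.588] {'red': 14.8, 'pink': 6.0, 'pig': 85.8, 'cork': 99.0, 'tin': 99.0, 'bottle': 11.0}
[554.504 -96.478  40.142] {'red': 21.8, 'pink': 3.9, 'pig': 83.4, 'cork': 99.0, 'tin': 99.0, 'bottle': 11.8}
[555.601 -87.545  40.142] {'red': 16.3, 'pink': 11.7, 'pig': 76.0, 'cork': 99.0, 'tin': 99.0, 'bottle': 3.6}
-39 [array([524.1, -91.2,  13.2]), array([521.1, -84.8,  17.1])]
-25 [array([536.8, -88.1,  18.2]), array([533.8, -81.8,  22. ])]
25 [array([582.3, -77.3,  35.8]), array([579.3, -71. ,  39.7])]
39 [array([595.1, -74.3,  40.8]), array([592.1, -68. ,  44.6])]
to [ 512.59  -104.754   29.034] tool mm [-8.999 -3.453 -6.938]
to [554.504 -96.478  40.142] tool mm [-3.817 43.863  3.187]
to [555.601 -87.545  40.142] tool mm [6.665 2.929 5.291]
to [557.685 -75.727  40.142] tool mm [8.581 4.451 7.111]
```

```bash
python3 -m creep '[{"hand":0,"tx":-0.0045,"ty":-0.0017,"tz":-0.0035,"spin":0},{"hand":0,"tx":-0.0023,"ty":0.0218,"tz":0.0013,"spin":0},{"hand":0.54,"tx":-0.0023,"ty":0.0218,"tz":0.0013,"spin":0},{"hand":0.54,"tx":0,"ty":0,"tz":0,"spin":0},{"hand":0.54,"tx":0,"ty":0,"tz":0,"spin":0}]' | tail -4
python3 -m creep '[{"hand":0.54,"tx":0,"ty":0,"tz":0,"spin":0},{"hand":0.54,"tx":0,"ty":0,"tz":0,"spin":0},{"hand":0.54,"tx":0,"ty":0,"tz":0,"spin":0}]'
python3 - <<'E'
from s1 import *
P,R=pose(); b,a=cap((537,-52)); print(b,a,clear(R,P,b)); w=get_obs()["grip_width"]
T=place2(R,(4,-w/2,14),b,80,22); to(T,T+U(80)*12); print(clear(R,T,b))
E
```

```text
tcp_rot: [2.727, -0.504, 2.013]
contact_force: [0.6, -1.6, -0.8]
grip_width: 25.7
finger_force: 0.6
time: 21.18
tool_pos: [554.3, -90.9, 40.0]
tcp_rot: [2.727, -0.505, 2.013]
contact_force: [-0.0, -0.2, 0.7]
grip_width: 49.0
finger_force: 0.0
[559.077 -41.48 ] 317 {'red': 17.8, 'pink': 8.6, 'pig': 79.4, 'cork': 99.0, 'tin': 99.0, 'bottle': 11.4}
to [575.272 -77.384  39.976] tool mm [ 2.891 21.881 11.442]
to [577.356 -65.566  39.976] tool mm [8.568 4.445 7.129]
{'red': 28.6, 'pink': 4.7, 'pig': 55.6, 'cork': 95.3, 'tin': 99.0, 'bottle': 3.1}
```

The bottle moved to about (559,−41), so the fingers caught its side while sweeping across. That luckily puts it only 8 mm off the clip axis and farther from the red one. I'll use the last picture to check it's upright, and re-plan from there.

Run:
```python
from srch import *
P,R=pose(); out=[]
for n,(x0,y0) in(("scene",(170,130)),("top",(190,90))):
    c=cams.capture(n); s=2.5
    im=cv2.resize(np.ascontiguousarray(c["color"][:,:,::-1])[y0:y0+220,x0:x0+158],None,fx=s,fy=s,interpolation=cv2.INTER_CUBIC)
    def L(pts,col):
        q=np.array([(proj(c,np.array(p,float))-[x0,y0])*s for p in pts]).astype(np.int32); cv2.polylines(im,[q],True,col,1)
    L([(559+30.5*np.cos(t),-41.5+30.5*np.sin(t),0) for t in np.linspace(0,6.28,40)],(255,0,255))
    for sg in(1,-1): L([P+R@[x,y,14] for x,y in((-4,sg*25),(4,sg*25),(4,sg*39),(-4,sg*39))],(0,255,0))
    out.append(im)
cv2.imwrite("pics/ov3.png",np.hstack(out))
run(R,(0,),77,(60,68,77,85),range(-10,61,10),(0,25,50,90),np.array([559,-41.5]))
```

```text
d 0
   (7.3, 0, 115, 25, 'Li', 85, 20, 21.9, 7.3, 96.3, 4.0)
   (6.4, 0, 115, 0, 'Ro', 85, 20, 6.4, 11.9, 96.3, 4.1)
   (4.6, 0, 115, 50, 'Li', 77, 20, 27.2, 5.3, 94.7, 2.3)
   (4.6, 0, 115, 25, 'Li', 77, 20, 17.9, 11.2, 94.7, 2.3)
   (3.7, 10, 104, 50, 'Li', 60, 20, 16.9, 3.7, 81.6, 3.8)
```

View pics/ov3.png

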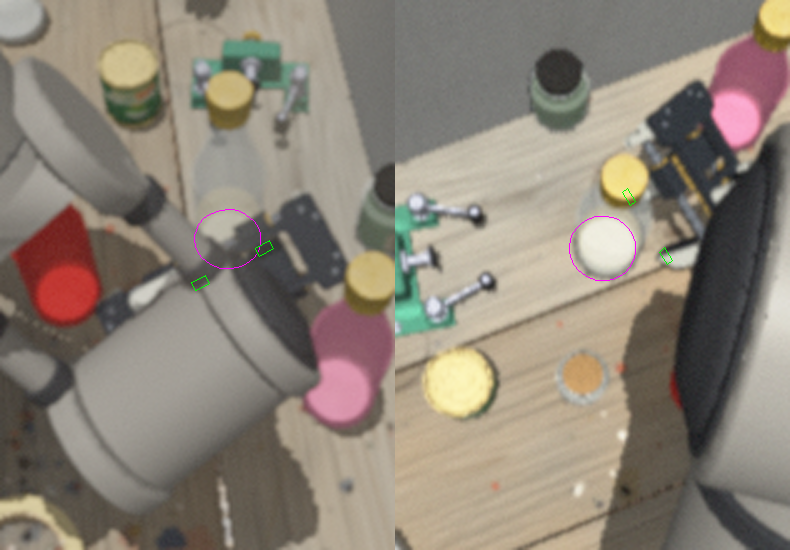

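The bottle is upright: the predicted base ring matches it at (603,248) in the top half, and nothing else is disturbed. I'll plan the next stretch.

Run:
```python
from srch import *
P,R=pose(); b=np.array([559,-41.5])
run(R,(10,20,30,40,55),75,(60,68,77,85),range(-10,51,10),(0,25,50),b)
for w in(15,25,35):
  for dl in(72,77,82): T=place2(R,(4,-w/2,14),b,dl,22); print(w,dl,T,clear(R,T,b))
T=place2(R,(4,-12.5,14),b,80,22); to(T-U(80)*3,T+U(80)*12)
for y in (-26,-12.5,12.5,26): k=T-U(80)*3+R@[4,y,14]; print(y,k,np.hypot(*(k[:2]-b)))
```

```text
d 10
   (9.6, 10, 104, 25, 'Li', 68, 20, 9.6, 10.3, 74.2, 5.8)
   (8.1, 10, 104, 25, 'Li', 77, 20, 14.4, 8.1, 76.1, 7.6)
   (7.8, 0, 115, 25, 'Li', 85, 20, 20.9, 11.6, 87.5, 3.9)
   (7.4, 10, 104, 50, 'Li', 60, 20, 16.5, 11.3, 72.1, 3.7)
   (7.1, 10, 104, 50, 'Li', 68, 20, 20.7, 7.1, 74.3, 5.7)
d 20
   (14.0, 10, 104, 25, 'Li', 77, 20, 14.0, 14.4, 66.6, 7.6)
   (11.4, 10, 104, 50, 'Li', 68, 20, 20.4, 12.1, 65.0, 5.7)
   (10.9, 10, 104, 25, 'Li', 85, 20, 18.2, 10.9, 67.6, 8.6)
   (9.2, 10, 104, 25, 'Li', 68, 20, 9.2, 18.8, 64.9, 5.8)
   (8.0, 0, 115, 50, 'Li', 85, 20, 30.7, 8.8, 78.7, 4.0)
d 30
   (16.4, 20, 93, 50, 'Li', 60, 20, 20.6, 16.5, 54.4, 8.2)
   (15.8, 10, 104, 25, 'Li', 85, 20, 17.8, 15.8, 58.3, 8.6)
   (14.1, 20, 93, 25, 'Li', 77, 20, 16.9, 14.1, 56.1, 11.1)
   (13.7, 20, 93, 25, 'Li', 85, 20, 21.1, 13.7, 57.5, 11.2)
   (13.6, 20, 93, 0, 'Lc', 85, 20, 15.2, 13.6, 56.2, 11.4)
d 40
   (18.3, 20, 93, 25, 'Li', 77, 20, 18.3, 21.2, 47.1, 11.1)
   (17.5, 20, 93, 25, 'Li', 85, 20, 22.6, 17.5, 48.7, 11.2)
   (17.2, 10, 104, 25, 'Li', 85, 20, 18.3, 20.7, 49.3, 8.6)
   (17.0, 20, 93
[... 1048 characters left out ...]
0, 'cork': 95.7, 'tin': 99.0, 'bottle': 3.3}
35 72 [564.554 -77.907  37.464] {'red': 18.9, 'pink': 11.4, 'pig': 55.6, 'cork': 93.4, 'tin': 99.0, 'bottle': 1.0}
35 77 [567.118 -78.618  37.464] {'red': 21.5, 'pink': 9.2, 'pig': 54.6, 'cork': 94.7, 'tin': 99.0, 'bottle': 2.4}
35 82 [569.734 -79.103  37.464] {'red': 24.1, 'pink': 6.9, 'pig': 53.4, 'cork': 95.8, 'tin': 99.0, 'bottle': 3.4}
to [563.61  -82.969  35.698] tool mm [0.898 8.422 9.679]
to [566.215 -68.197  35.698] tool mm [10.712  5.558  8.908]
-26 [540.893 -77.404  17.233] 40.211390856762335
-12.5 [553.183 -74.491  22.   ] 33.500000000000014
12.5 [575.942 -69.097  30.827] 32.38260137073131
26 [588.232 -66.184  35.594] 38.26006178026299
```

Run:
```python
from srch import *
P,R0=pose(); b=np.array([559,-41.5]); g0=clr.g
for sp in(0,4,8):
  R=R0@Ro.from_euler("z",sp,degrees=True).as_matrix(); xd=np.degrees(np.arctan2(R[1,0],R[0,0]))
  for w in(34,42,50):
    for dl in(77,82):
      T=place2(R,(4,-w/2,14),b,dl,22); rg=np.hypot(*((T+R@[4,w/2,14])[:2]-b))-30.5
      print(sp,round(xd),w,dl,T,clear(R,T,b),"right gap",round(rg,1))
```

```text
0 115 34 77 [566.663 -78.726  37.287] {'red': 21.1, 'pink': 9.4, 'pig': 55.0, 'cork': 94.6, 'tin': 99.0, 'bottle': 2.4} right gap 2.4
0 115 34 82 [569.279 -79.21   37.287] {'red': 23.7, 'pink': 7.2, 'pig': 53.8, 'cork': 95.8, 'tin': 99.0, 'bottle': 3.5} right gap 4.7
0 115 42 77 [570.304 -77.863  38.7  ] {'red': 24.1, 'pink': 7.7, 'pig': 59.0, 'cork': 94.7, 'tin': 99.0, 'bottle': 2.3} right gap 7.1
0 115 42 82 [572.92  -78.347  38.7  ] {'red': 26.7, 'pink': 5.4, 'pig': 57.8, 'cork': 95.7, 'tin': 99.0, 'bottle': 3.3} right gap 9.5
0 115 50 77 [573.946 -76.999  40.112] {'red': 27.2, 'pink': 6.1, 'pig': 56.1, 'cork': 94.6, 'tin': 99.0, 'bottle': 2.3} right gap 12.5
0 115 50 82 [576.562 -77.484  40.112] {'red': 29.8, 'pink': 3.9, 'pig': 54.8, 'cork': 95.7, 'tin': 99.0, 'bottle': 3.5} right gap 15.1
4 111 34 77 [566.812 -79.725  36.606] {'red': 19.6, 'pink': 7.5, 'pig': 54.0, 'cork': 91.3, 'tin': 99.0, 'bottle': 4.6} right gap 4.3
4 111 34 82 [569.428 -80.21   36.606] {'red': 22.2, 'pink': 5.2, 'pig': 53.1, 'cork': 92.3, 'tin': 99.0, 'bottle': 5.5} right gap 6.5
4 111 42 77 [570.549 -79.0
[... 621 characters left out ...]
ttle': 6.8} right gap 6.1
8 107 34 82 [569.494 -81.208  35.908] {'red': 21.6, 'pink': 1.9, 'pig': 52.0, 'cork': 88.3, 'tin': 99.0, 'bottle': 7.5} right gap 8.3
8 107 42 77 [570.692 -80.308  37.038] {'red': 22.6, 'pink': 2.8, 'pig': 56.6, 'cork': 87.6, 'tin': 99.0, 'bottle': 6.7} right gap 11.3
8 107 42 82 [573.309 -80.793  37.038] {'red': 25.2, 'pink': 1.3, 'pig': 55.4, 'cork': 88.3, 'tin': 99.0, 'bottle': 7.4} right gap 13.7
8 107 50 77 [574.507 -79.894  38.168] {'red': 26.0, 'pink': 1.0, 'pig': 54.0, 'cork': 87.5, 'tin': 99.0, 'bottle': 6.7} right gap 17.1
8 107 50 82 [577.123 -80.379  38.168] {'red': 28.6, 'pink': -1.6, 'pig': 52.9, 'cork': 88.3, 'tin': 99.0, 'bottle': 7.6} right gap 19.6
```

```bash
python3 -m creep '[{"hand":0.37,"tx":0,"ty":0,"tz":0,"spin":3},{"hand":0.37,"tx":0,"ty":0,"tz":0,"spin":0},{"hand":0.37,"tx":0,"ty":0,"tz":0,"spin":0}]' | tail -4
python3 - <<'E'
from srch import *
P,R=pose(); b,_=cap((559,-41)); w=get_obs()["grip_width"]; T=place2(R,(4,-w/2,14),b,78,22); print(b,w,P,clear(R,P,b)); to(T-U(80)*3,T+U(80)*7); Q=T-U(80)*3
for X in(P+(Q-P)*.5,Q): print(clear(R,X,b),[round(np.hypot(*((X+R@[x,y,14])[:2]-b))-30.5,1) for x in(-4,4) for y in(-w/2-14,-w/2,w/2,w/2+14)])
E
```

```text
tcp_rot: [2.753, -0.524, 1.959]
contact_force: [-0.5, -0.1, -0.2]
grip_width: 34.2
finger_force: 0.0
[557.344 -42.622] 34.16961455066876 [554.736 -91.186  40.01 ] {'red': 15.4, 'pink': 4.4, 'pig': 75.3, 'cork': 99.0, 'tin': 99.0, 'bottle': 12.6}
to [565.198 -83.636  36.821] tool mm [ 1.048 10.029  8.706]
to [566.935 -73.788  36.821] tool mm [7.325 3.332 5.936]
{'red': 17.3, 'pink': 5.7, 'pig': 69.2, 'cork': 99.0, 'tin': 99.0, 'bottle': 9.7} [np.float64(20.2), np.float64(13.5), np.float64(12.7), np.float64(18.9), np.float64(15.9), np.float64(8.0), np.float64(5.8), np.float64(12.6)]
{'red': 20.1, 'pink': 6.3, 'pig': 56.8, 'cork': 96.1, 'tin': 99.0, 'bottle': 7.1} [np.float64(14.6), np.float64(8.9), np.float64(12.6), np.float64(20.4), np.float64(9.9), np.float64(3.0), np.float64(6.1), np.float64(14.5)]
```

```bash
python3 -m creep '[{"hand":0.37,"tx":0.0005,"ty":0.005,"tz":0.0044,"spin":0},{"hand":0.37,"tx":0.0005,"ty":0.005,"tz":0.0044,"spin":0},{"hand":0.37,"tx":0.0025,"ty":0.0011,"tz":0.002,"spin":0},{"hand":0.37,"tx":0.0025,"ty":0.0011,"tz":0.002,"spin":0},{"hand":0.37,"tx":0.0025,"ty":0.0011,"tz":0.002,"spin":0}]'
cat > st.py <<'E'
from srch import *
import sys
o=get_obs(); P,R=pose(); near=tuple(map(float,sys.argv[1:3])); b,a=cap(near); w=o["grip_width"]
m=np.array([590.8,63]); r=b-m; print("b",b,a,"along",r@U(77.5)[:2],"lat",r@U(167.5)[:2],"xd",np.degrees(np.arctan2(R[1,0],R[0,0])),"F",o["contact_force"])
print(clear(R,P,b)); 
for y in(-w/2,w/2): k=P+R@[4,y,14]; v=b-k[:2]; print("finger",k,"gap",np.hypot(*v)-30.5,"dir",np.degrees(np.arctan2(v[1],v[0])))
for dl in sys.argv[3:]: print(dl,"10mm tool:",R.T@(U(float(dl))*10))
E
python3 st.py 558 -41 77 82
```

```text
time: 22.38
tool_pos: [567.6, -74.8, 36.8]
tcp_rot: [2.753, -0.521, 1.958]
contact_force: [-1.2, -6.6, 2.0]
grip_width: 34.1
finger_force: 3.2
b [561.423 -34.158] 325 along -101.2133641976007 lat 7.651468272069463 xd 112.16543709958586 F [-1.229 -6.581  2.01 ]
{'red': 19.2, 'pink': 10.4, 'pig': 48.0, 'cork': 87.6, 'tin': 99.0, 'bottle': 6.4}
finger [552.99  -66.565  21.994] gap 2.985878621250258 dir 75.41240160570229
finger [584.645 -60.611  33.195] gap 4.6992678792420435 dir 131.27816122943463
77 10mm tool: [7.09  3.789 5.948]
82 10mm tool: [7.498 3.021 5.887]
```

Pushing works cleanly at about 6.7 N and the bottle is gliding. I'll continue.

```bash
python3 -m creep '[{"hand":0.37,"tx":0.0037,"ty":0.0016,"tz":0.003,"spin":0},{"hand":0.37,"tx":0.0037,"ty":0.0016,"tz":0.003,"spin":0},{"hand":0.37,"tx":0.0037,"ty":0.0016,"tz":0.003,"spin":0}]' | grep -E "tool|force"
python3 st.py 564 -22 77 82
```

```text
tool_pos: [570.3, -60.0, 36.8]
contact_force: [-1.3, -6.7, 1.8]
finger_force: 3.3
b [564.425 -19.59 ] 315 along -86.34107448694914 lat 7.874393508932291 xd 112.15314609158231 F [-1.251 -6.667  1.801]
{'red': 17.2, 'pink': 18.8, 'pig': 34.5, 'cork': 73.5, 'tin': 99.0, 'bottle': 6.0}
finger [555.68  -51.729  21.953] gap 2.80745537571282 dir 74.77949512208079
finger [587.257 -45.801  33.138] gap 4.261248633800889 dir 131.058644080459
77 10mm tool: [7.092 3.786 5.947]
82 10mm tool: [7.5   3.017 5.886]
```

Run:
```python
from srch import *
P,R0=pose(); b,_=cap((564,-20)); 
def cr(R,w,b,z):  # symmetric cradle
    xd=np.degrees(np.arctan2(R[1,0],R[0,0])); e=(R@[5,w/2,14]+R@[5,-w/2,14])/2; g=np.sqrt(31**2-(w/2)**2)
    Q=np.array([*b,0])-U(xd)*g; T=Q-e; T[2]=z-min((R@[0,s*(w/2+14),14])[2] for s in(1,-1)); return T,xd
for dd in(0,15,30):
 for sp in(5,10,15,20,25,30):
  R=R0@Ro.from_euler("z",sp,degrees=True).as_matrix(); bb=b+U(77)[:2]*dd
  o=[]
  for w in(24,34): T,xd=cr(R,w,bb,12); c=clear(R,T,bb); o.append((w,[c[k] for k in("red","pink","pig","cork","bottle")]))
  print(dd,sp,round(xd),o)
```

```text
0 5 107 [(24, [16.5, 15.2, 32.5, 65.5, 6.6]), (34, [15.1, 17.9, 31.3, 62.9, 4.0])]
0 10 101 [(24, [13.1, 15.5, 34.7, 59.1, 8.2]), (34, [11.8, 17.7, 33.4, 56.4, 5.7])]
0 15 95 [(24, [10.2, 11.3, 36.2, 52.6, 9.3]), (34, [9.6, 14.0, 34.8, 60.3, 6.7])]
0 20 89 [(24, [10.0, 4.6, 36.8, 56.3, 10.4]), (34, [9.9, 7.2, 35.3, 53.7, 7.7])]
0 25 83 [(24, [8.2, -1.5, 36.4, 49.6, 11.2]), (34, [8.3, 1.1, 34.8, 57.0, 8.6])]
0 30 77 [(24, [6.4, -4.6, 35.0, 52.6, 11.4]), (34, [6.4, -2.4, 33.3, 50.0, 8.7])]
15 5 107 [(24, [15.8, 22.8, 20.2, 51.4, 6.6]), (34, [14.7, 24.9, 19.3, 48.8, 4.0])]
15 10 101 [(24, [13.5, 22.7, 23.3, 44.9, 8.2]), (34, [13.0, 25.4, 22.4, 42.3, 5.7])]
15 15 95 [(24, [12.7, 23.8, 25.6, 38.5, 9.3]), (34, [13.1, 26.0, 24.7, 46.1, 6.7])]
15 20 89 [(24, [11.9, 19.5, 27.0, 42.1, 10.4]), (34, [12.1, 22.2, 26.0, 39.4, 7.7])]
15 25 83 [(24, [9.8, 13.0, 27.4, 35.4, 11.2]), (34, [10.0, 15.6, 26.3, 42.6, 8.6])]
15 30 77 [(24, [6.5, 8.4, 26.7, 38.2, 11.4]), (34, [6.6, 10.9, 25.5, 35.6, 8.7])]
30 5 107 [(24, [19.1, 26.2, 9.8, 37.7, 6.6]), (34, [18.7, 28.3, 9.6, 35.1, 4.0])]
30 10 101 [(24, [18.7, 29.5, 14.1, 31.2, 8.2]), (34, [18.7, 31.1, 14.0, 28.6, 5.7])]
30 15 95 [(24, [17.7, 31.4, 17.6, 24.8, 9.3]), (34, [17.5, 33.7, 17.4, 32.3, 6.7])]
30 20 89 [(24, [15.2, 32.8, 20.0, 28.3, 10.4]), (34, [15.0, 34.9, 19.7, 25.7, 7.7])]
30 25 83 [(24, [11.4, 27.7, 21.4, 21.6, 11.2]), (34, [11.3, 30.4, 21.0, 28.6, 8.6])]
30 30 77 [(24, [6.4, 22.5, 21.5, 24.1, 11.4]), (34, [6.4, 25.0, 21.1, 21.6, 8.7])]
```

```bash
python3 -m creep '[{"hand":0.37,"tx":0.0035,"ty":0.0019,"tz":0.003,"spin":0},{"hand":0.37,"tx":0.0035,"ty":0.0019,"tz":0.003,"spin":0},{"hand":0.37,"tx":0.0035,"ty":0.0019,"tz":0.003,"spin":0},{"hand":0.37,"tx":0.0035,"ty":0.0019,"tz":0.003,"spin":0}]' | grep -E "tool|force"
python3 st.py 569 -1 77 82
python3 - <<'E'
from srch import *
P,R0=pose(); b,_=cap((569,-1))
for sp in(20,24,28):
  R=R0@Ro.from_euler("z",sp,degrees=True).as_matrix(); xd=np.degrees(np.arctan2(R[1,0],R[0,0])); w=22
  for c0 in(0,10,15):
    e=(R@[6,w/2,14]+R@[6,-w/2,14])/2; T=np.array([*b,0])-U(xd)*np.sqrt(31**2-w*w/4)-U(xd+90)*c0-e; T[2]=20-(R@[6,-w/2,14])[2]
    c=clear(R,T,b); print(sp,round(xd),c0,T,c,"tips",(T+R@[0,-25,14])[2],(T+R@[0,25,14])[2])
E
```

```text
tool_pos: [574.6, -40.4, 36.7]
contact_force: [-2.1, -7.6, 3.4]
finger_force: 3.6
b [568.436   0.005] 310 along -66.34247339734435 lat 8.198975504241982 xd 112.15566801098817 F [-2.065 -7.625  3.407]
{'red': 15.7, 'pink': 23.5, 'pig': 17.3, 'cork': 55.2, 'tin': 99.0, 'bottle': 6.2}
finger [559.943 -32.167  21.867] gap 2.773571597405443 dir 75.21169691008937
finger [591.693 -26.21   33.103] gap 4.544345001808331 dir 131.5783955971014
77 10mm tool: [7.089 3.785 5.952]
82 10mm tool: [7.497 3.017 5.89 ]
20 89 0 [565.572 -41.203  29.263] {'red': 12.6, 'pink': 23.2, 'pig': 25.2, 'cork': 38.6, 'tin': 99.0, 'bottle': 11.6} tips 14.58093295082658 21.48531539880397
20 89 10 [575.571 -41.326  29.263] {'red': 22.5, 'pink': 20.8, 'pig': 15.9, 'cork': 40.9, 'tin': 99.0, 'bottle': 10.6} tips 14.58093295082658 21.48531539880397
20 89 15 [580.571 -41.388  29.263] {'red': 27.5, 'pink': 17.1, 'pig': 11.4, 'cork': 42.6, 'tin': 99.0, 'bottle': 10.1} tips 14.58093295082658 21.48531539880397
24 84 0 [562.696 -41.01   28.764] {'red': 10.5, 'pink': 17.8, 'pig': 29.3, 'cork': 43.1, 'tin': 99.0, 'bottle': 12.3} tips 15.103711590158749 19.964942776948956
24 84 10 [572.648 -41.983  28.764] {'red': 20.5, 'pink': 18.3, 'pig': 20.7, 'cork': 45.8, 'tin': 99.0, 'bottle': 11.6} tips 15.103711590158749 19.964942776948956
24 84 15 [577.624 -42.47   28.764] {'red': 25.5, 'pink': 18.5, 'pig': 16.7, 'cork': 47.6, 'tin': 99.0, 'bottle': 11.0} tips 15.103711590158749 19.964942776948956
28 79 0 [559.812 -40.578  28.277] {'red': 7.6, 'pink': 13.5, 'pig': 28.5, 'cork': 37.4, 'tin': 99.0, 'bottle': 12.5} tips 15.650344454450474 18.44474095036071
28 79 10 [569.644 -42.405  28.277] {'red': 17.6, 'pink': 12.0, 'pig': 19.9, 'cork': 40.9, 'tin': 99.0, 'bottle': 12.1} tips 15.650344454450474 18.44474095036071
28 79 15 [574.56  -43.318  28.277] {'red': 22.6, 'pink': 12.1, 'pig': 15.9, 'cork': 43.1, 'tin': 99.0, 'bottle': 11.9} tips 15.650344454450474 18.44474095036071
```

Run:
```python
from srch import *
P,R0=pose(); b,_=cap((569,0)); R1=R0@Ro.from_euler("z",28,degrees=True).as_matrix()
A=P-U(80)*8; T=np.array([559.8,-40.6,31]); S=T-U(79)*7+U(79-90)*2
def gap(X,R,w): return min(np.hypot(*((X+R@[x,y,14])[:2]-b))-30.5 for x in(-5,6) for y in(-w/2-14,-w/2-7,-w/2,w/2,w/2+7,w/2+14))
for t in(0,.33,.66,1):
    R=R0@Ro.from_euler("z",28*t,degrees=True).as_matrix(); X=A+(S-A)*t; w=34-12*t; c=clear(R,X,b); print(t,X,round(gap(X,R,w),1),c)
print(R0.T@(A-P)); 
for t in(0,.3333,.6667):
    R=R0@Ro.from_euler("z",28*t,degrees=True).as_matrix(); print((R.T@((S-A)/3)).round(2))
```

```text
0 [573.238 -47.685  36.754] 8.4 {'red': 16.6, 'pink': 22.4, 'pig': 23.3, 'cork': 62.1, 'tin': 99.0, 'bottle': 13.6}
0.33 [569.01  -47.741  34.855] 7.9 {'red': 11.0, 'pink': 24.3, 'pig': 31.4, 'cork': 49.1, 'tin': 99.0, 'bottle': 16.2}
0.66 [564.783 -47.796  32.956] 6.8 {'red': 11.5, 'pink': 18.6, 'pig': 32.4, 'cork': 57.1, 'tin': 99.0, 'bottle': 18.1}
1 [560.428 -47.853  31.   ] 6.3 {'red': 9.7, 'pink': 6.2, 'pig': 36.9, 'cork': 54.5, 'tin': 99.0, 'bottle': 19.5}
[-5.868 -2.663 -4.741]
[ 0.4  -4.6   0.75]
[-0.36 -4.61  0.75]
[-1.1  -4.49  0.75]
```

```bash
python3 -m creep '[{"hand":0.37,"tx":-0.0059,"ty":-0.0027,"tz":-0.0047,"spin":0},{"hand":0.24,"tx":0.0004,"ty":-0.0046,"tz":0.0007,"spin":9},{"hand":0.24,"tx":-0.0004,"ty":-0.0046,"tz":0.0007,"spin":9},{"hand":0.24,"tx":-0.0011,"ty":-0.0045,"tz":0.0007,"spin":9},{"hand":0.24,"tx":0,"ty":0,"tz":0,"spin":0}]'
python3 st.py 569 0 64 79 90
```

```text
time: 24.18
tool_pos: [559.1, -47.4, 30.4]
tcp_rot: [3.062, -0.638, 1.408]
contact_force: [-0.4, 0.5, -0.6]
grip_width: 22.4
finger_force: 0.0
b [568.412   0.902] 309 along -65.47192985953436 lat 8.41679600233203 xd 80.69196896 F [-0.367  0.533 -0.581]
{'red': 8.5, 'pink': 7.8, 'pig': 36.9, 'cork': 45.7, 'tin': 99.0, 'bottle': 19.7}
finger [551.192 -33.881  20.893] gap 8.311997910443132 dir 63.66188294099429
finger [573.025 -38.531  22.32 ] gap 9.201585808824419 dir 96.6719527093244
64 10mm tool: [7.697 2.41  5.912]
79 10mm tool: [ 8.032 -0.178  5.955]
90 10mm tool: [ 7.93  -2.079  5.727]
```

The hand is now square behind the bottle (cradle 22 mm, facing 81°). I'll raise the contact to jaw height (about 30 mm), then push along 64° to come onto the clip axis.

```bash
python3 -m creep '[{"hand":0.24,"tx":0.0055,"ty":0.0006,"tz":-0.0015,"spin":0},{"hand":0.24,"tx":0.0055,"ty":0.0006,"tz":-0.0015,"spin":0},{"hand":0.24,"tx":0.0038,"ty":0.0012,"tz":0.003,"spin":0},{"hand":0.24,"tx":0.0038,"ty":0.0012,"tz":0.003,"spin":0},{"hand":0.24,"tx":0.0038,"ty":0.0012,"tz":0.003,"spin":0}]' | grep -E "time|tool|force"
python3 st.py 572 8 64 79
```

```text
time: 24.85
tool_pos: [568.5, -27.4, 39.7]
contact_force: [-2.3, -4.1, -1.0]
finger_force: 2.4
b [579.542  21.619] 305 along -42.836629887579775 lat 2.03462305586641 xd 80.68460508398377 F [-2.342 -4.149 -0.957]
{'red': 14.4, 'pink': 28.0, 'pig': 25.5, 'cork': 46.0, 'tin': 99.0, 'bottle': 20.8}
finger [560.522 -13.873  30.085] gap 9.76699145915525 dir 61.81333617362023
finger [582.403 -18.553  31.542] gap 9.773502062134632 dir 94.07375573477441
64 10mm tool: [7.705 2.402 5.905]
79 10mm tool: [ 8.04  -0.187  5.943]
```

```bash
python3 -m creep '[{"hand":0.24,"tx":0,"ty":0,"tz":0,"spin":0},{"hand":0.24,"tx":0,"ty":0,"tz":0,"spin":0}]' | grep -E "time|tool|force"
python3 st.py 579 21 77
python3 - <<'E'
from h import *
c=cams.capture("top"); im=c["color"].astype(int)
# white liquid disc of bottle base: bright, low saturation
hsv=cv2.cvtColor(c["color"],cv2.COLOR_RGB2HSV); p=proj(c,np.array([579.5,21.6,0])); x,y=map(int,p)
m=cv2.inRange(hsv,(0,0,175),(180,60,255)); n,_,st,ce=cv2.connectedComponentsWithStats(m)
for i in range(1,n):
    if st[i,4]>60 and np.hypot(*(ce[i]-p))<60: print("disc",ce[i],st[i],ray(c,*ce[i],2),"expected px",p)
E
```

```text
time: 25.15
tool_pos: [568.2, -27.3, 39.4]
contact_force: [-0.9, -2.5, -2.6]
finger_force: 1.3
b [578.376  20.184] 314 along -44.490468704817395 lat 2.862616222989462 xd 80.64385769842048 F [-0.853 -2.503 -2.575]
{'red': 14.2, 'pink': 28.0, 'pig': 25.6, 'cork': 45.9, 'tin': 99.0, 'bottle': 19.1}
finger [560.467 -13.797  29.87 ] gap 7.910961549919456 dir 62.21004834774045
finger [581.96  -18.398  31.283] gap 8.247585814887088 dir 95.30794888506345
77 10mm tool: [8.023 0.16  5.967]
disc [294.753 163.776] [285 158  17  10  85] [ 596.252 -111.106] expected px [244.28  191.058]
disc [241.334 228.502] [226 217  29  23 329] [501.309  59.076] expected px [244.28  191.058]
disc [239.941 245.209] [230 237  22  17 153] [467.639  75.453] expected px [244.28  191.058]
```

The cap has run about 5 mm ahead of the fingers and there is an upward drag, so the bottle is leaning slightly on the fingertips after the rising approach. I'll back off level to let it settle.

```bash
python3 -m creep '[{"hand":0.24,"tx":-0.004,"ty":0,"tz":-0.003,"spin":0},{"hand":0.24,"tx":-0.004,"ty":0,"tz":-0.003,"spin":0},{"hand":0.24,"tx":0,"ty":0,"tz":0,"spin":0}]' | grep -E "time|tool|force"
python3 st.py 579 21 72 77
```

```text
time: 25.62
tool_pos: [566.4, -37.6, 39.8]
contact_force: [-0.4, -0.3, -0.1]
finger_force: 0.0
b [577.122  18.029] 309 along -46.86576912815849 lat 3.620029831935248 xd 80.6153861627056 F [-0.375 -0.319 -0.083]
{'red': 14.0, 'pink': 17.4, 'pig': 32.4, 'cork': 55.8, 'tin': 99.0, 'bottle': 27.1}
finger [558.783 -24.179  30.256] gap 15.519927961575405 dir 66.51582110214012
finger [579.934 -28.727  31.659] gap 16.34059659854283 dir 93.44129786255729
72 10mm tool: [7.948 1.02  5.983]
77 10mm tool: [8.023 0.151 5.968]
```

```bash
python3 -m creep '[{"hand":0.24,"tx":-0.003,"ty":-0.0003,"tz":0.004,"spin":0},{"hand":0.24,"tx":0.0032,"ty":0.0003,"tz":0.0024,"spin":0},{"hand":0.24,"tx":0.0032,"ty":0.0003,"tz":0.0024,"spin":0},{"hand":0.24,"tx":0.0032,"ty":0.0003,"tz":0.0024,"spin":0},{"hand":0.24,"tx":0.0032,"ty":0.0003,"tz":0.0024,"spin":0}]' | grep -E "time|tool|force"
python3 st.py 578 22 72
```

```text
time: 26.3
tool_pos: [570.7, -21.9, 34.4]
contact_force: [-2.7, -4.0, -0.9]
finger_force: 2.1
b [578.668  21.283] 310 along -43.353535094829056 lat 2.8152598811333225 xd 80.65676494623135 F [-2.701 -4.018 -0.879]
{'red': 15.5, 'pink': 33.7, 'pig': 17.2, 'cork': 31.7, 'tin': 99.0, 'bottle': 14.3}
finger [562.976  -8.459  24.883] gap 3.128150691210152 dir 62.183188472231414
finger [584.357 -13.033  26.295] gap 4.285173891674091 dir 99.41190587544727
72 10mm tool: [7.953 1.03  5.973]
```

```bash
python3 -m creep '[{"hand":0.24,"tx":0.0032,"ty":0.0003,"tz":0.0024,"spin":0},{"hand":0.24,"tx":0.0032,"ty":0.0003,"tz":0.0024,"spin":0}]' | grep -E "time|tool|force"
python3 st.py 580 26 73
```

```text
time: 26.6
tool_pos: [573.2, -14.1, 34.6]
contact_force: [-1.3, -4.6, -1.6]
finger_force: 2.1
b [581.9    29.168] 310 along -34.95628234746728 lat 1.366517114207987 xd 80.6368182816945 F [-1.3   -4.59  -1.642]
{'red': 16.6, 'pink': 41.7, 'pig': 14.1, 'cork': 25.0, 'tin': 99.0, 'bottle': 14.6}
finger [565.591  -0.651  25.054] gap 3.488075608749149 dir 61.32393573702021
finger [586.76   -5.193  26.457] gap 4.202779896105341 dir 98.04981015668956
73 10mm tool: [7.97  0.851 5.979]
```

```bash
python3 -m creep '[{"hand":0.24,"tx":0.0024,"ty":0.0001,"tz":0.0018,"spin":0},{"hand":0.24,"tx":0.0024,"ty":0.0001,"tz":0.0018,"spin":0},{"hand":0.24,"tx":0.0024,"ty":0.0001,"tz":0.0018,"spin":0},{"hand":0.24,"tx":0.0024,"ty":0.0001,"tz":0.0018,"spin":0}]' | grep -E "time|tool|force"
python3 st.py 585 41 73 77 82
```

```text
time: 27.15
tool_pos: [576.8, -3.5, 34.5]
contact_force: [-1.2, -10.4, -1.7]
finger_force: 4.6
b [585.24   38.648] 311 along -24.977868930019266 lat 0.15710441530684804 xd 80.66620812016359 F [ -1.205 -10.352  -1.714]
{'red': 19.2, 'pink': 47.7, 'pig': 12.3, 'cork': 16.8, 'tin': 99.0, 'bottle': 13.4}
finger [568.968   9.993  24.908] gap 2.453753153928446 dir 60.408976102414435
finger [590.55    5.346  26.381] gap 3.222636911925221 dir 99.05804196369814
73 10mm tool: [7.981 0.844 5.965]
77 10mm tool: [8.037 0.148 5.949]
82 10mm tool: [ 8.051 -0.722  5.887]
```

Jaw contact has begun at 10 N, with the bottle centred (lateral 0.2 mm). I'll continue with small rows straight along the axis.

```bash
for i in 1; do python3 -m creep '[{"hand":0.24,"tx":0.0024,"ty":0,"tz":0.0018,"spin":0},{"hand":0.24,"tx":0.0024,"ty":0,"tz":0.0018,"spin":0}]' | grep -E "tool|force"; done
python3 st.py 587 44 77
```

```text
tool_pos: [578.8, 1.6, 34.7]
contact_force: [-1.1, -13.3, -1.3]
finger_force: 6.2
b [588.112  43.749] 312 along -19.376505049869724 lat -1.5420485857090458 xd 80.64690648580505 F [ -1.123 -13.264  -1.309]
{'red': 21.6, 'pink': 49.5, 'pig': 10.9, 'cork': 13.6, 'tin': 99.0, 'bottle': 13.6}
finger [571.048  15.06   25.031] gap 2.880119059835927 dir 59.25608693599897
finger [592.716  10.361  26.549] gap 3.2041334129915953 dir 97.85191368330173
77 10mm tool: [8.042 0.133 5.943]
```

```bash
python3 -m creep '[{"hand":0.24,"tx":0.0024,"ty":0,"tz":0.0018,"spin":0},{"hand":0.24,"tx":0.0024,"ty":0,"tz":0.0018,"spin":0}]' | grep -E "tool|force"
python3 st.py 588 50 77
```

```text
tool_pos: [579.8, 6.3, 34.4]
contact_force: [-2.8, -18.4, 0.4]
finger_force: 8.1
b [588.411  47.516] 314 along -15.633913786347993 lat -1.0192098527602882 xd 80.65142979636663 F [ -2.811 -18.445   0.383]
{'red': 23.4, 'pink': 52.0, 'pig': 11.0, 'cork': 10.6, 'tin': 95.0, 'bottle': 12.4}
finger [572.072  19.744  24.751] gap 1.7223417609214593 dir 59.53022973821712
finger [593.605  15.076  26.265] gap 2.3532810120839827 dir 99.09626402749947
77 10mm tool: [8.053 0.134 5.928]
```

```bash
python3 -m creep '[{"hand":0.24,"tx":0.0016,"ty":0,"tz":0.0012,"spin":0},{"hand":0.24,"tx":0.0016,"ty":0,"tz":0.0012,"spin":0}]' | grep -E "tool|force"
python3 st.py 589 50 77 | head -4
```

```text
tool_pos: [580.6, 10.8, 34.5]
contact_force: [-0.5, -10.0, -1.3]
finger_force: 5.0
b [589.124  52.618] 313 along -10.499045207247354 lat -0.611037459874989 xd 80.63508226667815 F [-0.547 -9.95  -1.259]
{'red': 25.3, 'pink': 54.4, 'pig': 10.7, 'cork': 8.1, 'tin': 90.5, 'bottle': 13.0}
finger [572.872  24.248  24.879] gap 2.195102878555282 dir 60.19341658101082
finger [594.327  19.597  26.375] gap 2.9278823993691745 dir 98.95424873495254
```

```bash
python3 -m creep '[{"hand":0.24,"tx":0.0016,"ty":0,"tz":0.0012,"spin":0},{"hand":0.24,"tx":0.0016,"ty":0,"tz":0.0012,"spin":0}]' | grep -E "tool|force"
python3 st.py 590 54 77 | head -4
```

```text
tool_pos: [580.9, 16.0, 34.5]
contact_force: [-1.2, -8.6, -0.3]
finger_force: 4.1
b [589.77   57.749] 311 along -5.349947103439534 lat -0.13085429994941758 xd 80.6385838663246 F [-1.216 -8.589 -0.341]
{'red': 27.4, 'pink': 57.6, 'pig': 11.3, 'cork': 5.6, 'tin': 85.4, 'bottle': 13.1}
finger [573.146  29.494  24.916] gap 2.282016287996818 dir 59.52902379850964
finger [594.672  24.852  26.38 ] gap 2.759768891550202 dir 98.47569048117764
```

Run:
```python
from srch import *
P,R0=pose(); b=np.array([589.8,57.7]); m=np.array([590.8,63])
off=np.array([*(m+U(77.5)[:2]*-5.3),0]); rel=P-off
for al in(0,8,16,21):
  bb=m+U(77.5)[:2]*al
  for sp in(-6,0,4):
   for sh in(0,4,7):
    for up in(0,6):
     R=R0@Ro.from_euler("z",sp,degrees=True).as_matrix(); X=np.array([*bb,0])+rel+U(-12.5)*sh+[0,0,up]; c=clear(R,X,bb)
     if al in(0,21): print(al,sp,sh,up,c["pig"],c["cork"],c["tin"],c["bottle"])
# where is critical cork point
W=clr.g@R0.T+P; d=np.where(W[:,2]<74,np.hypot(W[:,0]-454.5,W[:,1]-21)-23,99); i=d.argmin(); print(clr.g[i],W[i])
W[:,1]+=26; d=np.where(W[:,2]<74,np.hypot(W[:,0]-454.5,W[:,1]-21)-23,99); i=d.argmin(); print(clr.g[i],W[i],d[i])
```

```text
0 -6 0 0 7.5 3.1 77.8 12.1
0 -6 0 6 7.5 7.2 87.9 12.1
0 -6 4 0 3.6 7.1 78.4 12.4
0 -6 4 6 3.6 10.9 88.6 12.4
0 -6 7 0 0.6 10.1 79.0 12.9
0 -6 7 6 0.6 13.7 89.2 12.9
0 0 0 0 10.9 4.2 79.9 12.9
0 0 0 6 10.9 7.6 89.9 12.9
0 0 4 0 6.9 8.1 80.6 12.7
0 0 4 6 6.9 11.3 90.5 12.7
0 0 7 0 3.9 11.1 81.2 12.8
0 0 7 6 3.9 14.0 91.1 12.8
0 4 0 0 12.3 4.0 74.6 12.8
0 4 0 6 12.3 4.8 84.5 12.8
0 4 4 0 8.3 8.0 75.3 12.8
0 4 4 6 8.3 8.6 85.1 12.8
0 4 7 0 5.3 11.0 76.0 12.5
0 4 7 6 5.3 11.5 85.7 12.5
21 -6 0 0 8.8 6.5 57.1 12.1
21 -6 0 6 9.0 6.5 67.2 12.1
21 -6 4 0 4.8 10.3 57.9 12.4
21 -6 4 6 5.1 10.3 68.0 12.4
21 -6 7 0 1.8 13.2 58.6 12.9
21 -6 7 6 2.2 13.2 68.7 12.9
21 0 0 0 11.0 5.2 59.2 12.9
21 0 0 6 11.0 5.2 69.2 12.9
21 0 4 0 7.0 9.2 60.0 12.7
21 0 4 6 7.0 9.2 70.0 12.7
21 0 7 0 4.0 12.2 60.8 12.8
21 0 7 6 4.0 12.2 70.6 12.8
21 4 0 0 13.0 3.2 54.0 12.8
21 4 0 6 13.0 3.4 63.7 12.8
21 4 4 0 9.0 7.1 54.9 12.8
21 4 4 6 9.0 7.4 64.5 12.8
21 4 7 0 6.0 10.0 55.6 12.5
21 4 7 6 6.0 10.4 65.2 12.5
[  0. -95. -52.] [478.936   6.661  69.987]
[-25. -95. -52.] [475.665  12.808  55.149] -0.3047420270747345
```

```bash
python3 -m creep '[{"hand":0.24,"tx":0.0016,"ty":0.0002,"tz":0.0012,"spin":0},{"hand":0.24,"tx":0.0016,"ty":0.0002,"tz":0.0012,"spin":0}]' | grep -E "tool|force"
python3 -m creep '[{"hand":0.24,"tx":0.0016,"ty":0.0002,"tz":0.0012,"spin":0},{"hand":0.24,"tx":0,"ty":0,"tz":0,"spin":0}]' | grep -E "time|tool|force"
python3 st.py 590 63 77 | head -4
```

```text
tool_pos: [581.9, 20.0, 34.4]
contact_force: [-1.2, -8.7, -1.9]
finger_force: 4.1
time: 28.9
tool_pos: [582.5, 22.1, 34.5]
contact_force: [-1.5, -6.3, -1.4]
finger_force: 3.5
b [591.242  63.764] 306 along 0.841763987765173 lat -0.26580931950523007 xd 80.643746727738 F [-1.492 -6.301 -1.424]
{'red': 31.4, 'pink': 61.2, 'pig': 10.4, 'cork': 4.5, 'tin': 79.3, 'bottle': 13.1}
finger [574.691  35.57   24.894] gap 2.193615839001062 dir 59.58574831150171
finger [596.294  30.921  26.351] gap 2.7292570168618084 dir 98.7454885847377
```

The bottle is past the jaw line and the force has dropped to about 6 N. Now I'll feel for the buffer in 1 mm rows.

```bash
F='tool_pos|contact'
python3 -m creep '[{"hand":0.24,"tx":0.0008,"ty":0.0001,"tz":0.0006,"spin":0},{"hand":0.24,"tx":0.0008,"ty":0.0001,"tz":0.0006,"spin":0}]' | grep -E "$F" | tr '\n' ' '; echo
python3 -m creep '[{"hand":0.24,"tx":0.0008,"ty":0.0001,"tz":0.0006,"spin":0}]' | grep -E "$F" | tr '\n' ' '; echo
python3 -m creep '[{"hand":0.24,"tx":0.0008,"ty":0.0001,"tz":0.0006,"spin":0}]' | grep -E "$F" | tr '\n' ' '; echo
python3 -m creep '[{"hand":0.24,"tx":0.0008,"ty":0.0001,"tz":0.0006,"spin":0}]' | grep -E "$F" | tr '\n' ' '; echo
python3 st.py 592 68 77 | head -2
```

```text
tool_pos: [583.0, 23.9, 34.4] contact_force: [-1.6, -7.9, -0.6] 
tool_pos: [583.3, 24.8, 34.5] contact_force: [-1.3, -8.0, -0.8] 
tool_pos: [583.6, 25.8, 34.5] contact_force: [-2.5, -8.4, -1.3] 
tool_pos: [584.0, 26.8, 34.5] contact_force: [-0.5, -7.3, -0.6] 
b [592.411  68.476] 311 along 5.6952613967949635 lat -0.3871662012807464 xd 80.64038824007102 F [-0.524 -7.321 -0.563]
{'red': 34.9, 'pink': 64.1, 'pig': 10.0, 'cork': 4.9, 'tin': 74.5, 'bottle': 12.9}
```

```bash
F='tool_pos|contact'
python3 -m creep '[{"hand":0.24,"tx":0.0008,"ty":0,"tz":0.0006,"spin":0}]' | grep -E "$F" | tr '\n' ' '; echo
python3 -m creep '[{"hand":0.24,"tx":0.0008,"ty":0,"tz":0.0006,"spin":0}]' | grep -E "$F" | tr '\n' ' '; echo
python3 -m creep '[{"hand":0.24,"tx":0.0008,"ty":0,"tz":0.0006,"spin":0}]' | grep -E "$F" | tr '\n' ' '; echo
```

```text
tool_pos: [584.3, 27.8, 34.5] contact_force: [-0.3, -7.8, -1.8] 
tool_pos: [584.5, 28.9, 34.5] contact_force: [0.9, -6.1, -2.1] 
tool_pos: [584.6, 30.1, 34.6] contact_force: [-0.4, -4.7, -1.4]
```

```bash
F='tool_pos|contact'
python3 -m creep '[{"hand":0.24,"tx":0.0008,"ty":0,"tz":0.0006,"spin":0}]' | grep -E "$F" | tr '\n' ' '; echo
python3 -m creep '[{"hand":0.24,"tx":0.0008,"ty":0,"tz":0.0006,"spin":0}]' | grep -E "$F" | tr '\n' ' '; echo
python3 st.py 593 72 77 | head -2
```

```text
tool_pos: [584.7, 31.3, 34.5] contact_force: [-0.7, -5.0, -2.1] 
tool_pos: [584.8, 32.1, 34.5] contact_force: [-0.7, -7.3, -0.3] 
b [593.231  73.823] 315 along 11.092861037469088 lat -0.03104581827663129 xd 80.6486847226489 F [-0.666 -7.288 -0.289]
{'red': 38.4, 'pink': 68.0, 'pig': 9.7, 'cork': 5.2, 'tin': 69.2, 'bottle': 13.0}
```

```bash
F='tool_pos|contact'
python3 -m creep '[{"hand":0.24,"tx":0.0006,"ty":0,"tz":0.00045,"spin":0}]' | grep -E "$F" | tr '\n' ' '; echo
python3 -c "
from h import *
print([get_obs()['contact_force'].round(1)])"
```

```text
tool_pos: [585.0, 32.6, 34.4] contact_force: [-1.1, -7.5, -0.2] 
[array([-1.1, -7.5, -0.2])]
```

```bash
F='tool_pos|contact'
python3 -m creep '[{"hand":0.24,"tx":0.0004,"ty":0,"tz":0.0003,"spin":0}]' | grep -E "$F" | tr '\n' ' '; echo
python3 st.py 593 74 77 | head -2
```

```text
tool_pos: [585.1, 32.9, 34.4] contact_force: [-1.9, -8.3, 0.1] 
b [593.428  74.32 ] 314 along 11.620883586529933 lat -0.11542560214755408 xd 80.6475061506428 F [-1.855 -8.331  0.062]
{'red': 39.1, 'pink': 68.6, 'pig': 9.6, 'cork': 5.2, 'tin': 68.4, 'bottle': 12.7}
```

```bash
F='tool_pos|contact'
python3 -m creep '[{"hand":0.24,"tx":0.0004,"ty":0,"tz":0.0003,"spin":0}]' | grep -E "$F" | tr '\n' ' '; echo
python3 -m creep '[{"hand":0.24,"tx":0,"ty":0,"tz":0,"spin":0}]' | grep -E "$F" | tr '\n' ' '; echo
python3 st.py 593 74 77 | head -1
```

```text
tool_pos: [585.2, 33.2, 34.4] contact_force: [-3.3, -9.8, -0.4] 
tool_pos: [585.2, 33.2, 34.4] contact_force: [-2.2, -9.2, 0.4] 
b [593.467  74.547] 312 along 11.850100716510639 lat -0.10482256405456647 xd 80.64542183388262 F [-2.16  -9.155  0.351]
```

The force has climbed from 5 to 10 N over the last 1.9 mm, matching the buffer spring at about 1.7 mm of compression. That is a light press, so I'll stop here and withdraw level.

```bash
python3 -m creep '[{"hand":0.24,"tx":-0.0016,"ty":0,"tz":-0.0012,"spin":0},{"hand":0.24,"tx":-0.004,"ty":0,"tz":-0.003,"spin":0},{"hand":0.24,"tx":-0.006,"ty":0,"tz":-0.0045,"spin":0},{"hand":0.24,"tx":-0.006,"ty":0,"tz":-0.0045,"spin":0},{"hand":0.24,"tx":0,"ty":0,"tz":0,"spin":0}]' | grep -E "time|tool|force"
python3 st.py 593 74 77 | head -2
python3 - <<'E'
from srch import *
P,R=pose(); b=(593.4,74.5)
for bk,up in((0,30),(0,80),(0,150),(20,250)): print(bk,up,clear(R,P-U(79)*bk+[0,0,up],b))
to(P+[0,0,240],P+[0,0,240]-U(100)*100)
E
```

```text
time: 31.52
tool_pos: [580.4, 12.1, 34.6]
contact_force: [0.5, -0.4, 0.4]
finger_force: 0.0
b [593.404  74.436] 311 along 11.728867226312813 lat -0.06723140565058539 xd 80.60199944804954 F [ 0.544 -0.405  0.373]
{'red': 25.7, 'pink': 54.6, 'pig': 10.9, 'cork': 7.5, 'tin': 89.5, 'bottle': 34.2}
0 30 {'red': 27.2, 'pink': 54.9, 'pig': 15.4, 'cork': 99.0, 'tin': 99.0, 'bottle': 36.9}
0 80 {'red': 41.2, 'pink': 67.7, 'pig': 99.0, 'cork': 99.0, 'tin': 99.0, 'bottle': 49.4}
0 150 {'red': 46.7, 'pink': 99.0, 'pig': 99.0, 'cork': 99.0, 'tin': 99.0, 'bottle': 69.4}
20 250 {'red': 99.0, 'pink': 99.0, 'pig': 99.0, 'cork': 99.0, 'tin': 99.0, 'bottle': 99.0}
to [580.314  12.432 274.599] tool mm [ 142.757   15.442 -192.307]
to [597.679 -86.049 274.599] tool mm [-75.828  37.579 -53.272]
```

The bottle stayed at 11.7 mm past the jaws after release. I'll lift the hand clear and verify.

```bash
python3 -m creep '[{"hand":0.24,"tx":0.0238,"ty":0.0026,"tz":-0.032,"spin":0},{"hand":0.24,"tx":0.0238,"ty":0.0026,"tz":-0.032,"spin":0},{"hand":0.24,"tx":0.0238,"ty":0.0026,"tz":-0.032,"spin":0},{"hand":0.24,"tx":0.0238,"ty":0.0026,"tz":-0.032,"spin":0},{"hand":0.24,"tx":0.0238,"ty":0.0026,"tz":-0.032,"spin":0}]' | grep -E "tool|force"
python3 -m creep '[{"hand":0.24,"tx":0.0238,"ty":0.0026,"tz":-0.032,"spin":0},{"hand":0.24,"tx":-0.0253,"ty":0.0125,"tz":-0.0178,"spin":0},{"hand":0.24,"tx":-0.0253,"ty":0.0125,"tz":-0.0178,"spin":0},{"hand":0.24,"tx":0,"ty":0,"tz":0,"spin":0},{"hand":0.24,"tx":0,"ty":0,"tz":0,"spin":0}]' | grep -E "time|tool|force"
python3 st.py 593 74 | head -1
python3 - <<'E'
from h import *
c0=cv2.imread("pics/top0.png"); c=cams.capture("top"); im=cv2.resize(np.ascontiguousarray(c["color"][:,:,::-1]),None,fx=1.5,fy=1.5,interpolation=cv2.INTER_CUBIC)
for n,(x,y,r) in {"pig":(383,187,24),"tin":(323,364,26),"cork":(397,361,19),"red":(478,362,34),"pink":(497,180,40)}.items():
    t=c0[y-r:y+r,x-r:x+r]; w=im[y-r-12:y+r+12,x-r-12:x+r+12]; m=cv2.matchTemplate(w,t,cv2.TM_CCOEFF_NORMED); _,v,_,l=cv2.minMaxLoc(m); print(n,round(v,2),"shift px@1.5",l[0]-12,l[1]-12)
E
```

```text
tool_pos: [580.2, 13.2, 235.8]
contact_force: [0.5, -0.6, -0.5]
finger_force: 0.0
time: 32.83
tool_pos: [591.8, -52.2, 274.2]
contact_force: [-0.7, 0.2, 0.3]
finger_force: 0.0
b [593.28   74.841] 292 along 12.097474990279553 lat 0.14184491149413697 xd 80.62249283313294 F [-0.672  0.212  0.261]
pig 0.91 shift px@1.5 -1 0
tin 0.99 shift px@1.5 0 0
cork 0.99 shift px@1.5 0 0
red 0.88 shift px@1.5 0 0
pink 0.17 shift px@1.5 12 -12
```

Run:
```python
from h import *
c0=cv2.imread("pics/scene0.png"); c=cams.capture("scene"); im=cv2.resize(np.ascontiguousarray(c["color"][:,:,::-1]),None,fx=1.5,fy=1.5,interpolation=cv2.INTER_CUBIC)
for n,(x,y,r) in {"pig":(490,320,24),"pink":(462,425,26),"red":(295,372,22),"tin":(333,245,24),"cork":(318,302,18)}.items():
    t=c0[y-r:y+r,x-r:x+r]; w=im[y-r-12:y+r+12,x-r-12:x+r+12]; m=cv2.matchTemplate(w,t,cv2.TM_CCOEFF_NORMED); _,v,_,l=cv2.minMaxLoc(m); print(n,round(v,2),l[0]-12,l[1]-12)
```

```text
pig 1.0 0 0
pink 0.93 0 0
red 0.89 0 0
tin 0.26 12 11
cork 0.58 0 0
```

All bystanders and look-alikes are unmoved (each matched in at least one view), and the bottle is seated.

```bash
python3 -c "
from plant import close_job
print(close_job())"
```

```text
the job is handed in; nothing more can be done
None
```

The thinner bottle is parked in the clip about 12 mm past the jaws, pressing the buffer by roughly 1.7 mm as judged from the push force; the hand is clear, the jars, tin and look-alikes have not moved, and the job was handed in at about 33 s, though one sideways sweep of the fingers shoved the bottle about 24 mm and it once leaned slightly before settling upright.

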